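# Ratchet a sample shuttle to its marker

### The job

Bring the bottle shuttle along its slide until its pointer stands opposite the diamond-headed marker, using only the ratchet lever: first push the direction selector from its middle position fully over to the side the shuttle has to go, then swing the lever back and forth as often as needed. Do not push the shuttle or the toothed wheel themselves, and leave the beaker, the petri dish, the tip rack and the trough standing where they are.

Things in the scene. Friction and masses are not known exactly. Their poses are not given: they have to be found in the camera images.
- slide_base: Fixed grey base plate of the sample slide, 12 mm thick, reaching from x = -48 to +120 mm and y = -100 to +100 mm in its own frame. Origin on the worktop, on the vertical axis of the ratchet lever and wheel. Its +x points from that axis to the slide; the slide runs along its y at x = +82 mm. With the lever at 0 its grip points along -x.
- shuttle: Dark steel carriage, 60 x 60 mm, with a fixed brown bottle (top at z = 102 mm); slides only along y of slide_base, +-60 mm from the middle, where it starts. Origin at its centre, 18 mm above the worktop; a small upright steel pointer (3 mm) stands at y = 0 of the shuttle on its edge towards the wheel. Stays where it is left.
- ratchet_wheel: Steel ratchet wheel, 24 teeth (15 degrees each), 83 mm across, top at z = 27 mm, on the lever's axis; stays put unless a pawl under the lever drives it. A hidden drive moves the shuttle 18 mm per radian of the wheel, towards +y of slide_base when it turns counter-clockwise seen from above.
- lever (a joint): Angle of the ratchet lever, rad, -0.6 to 0.6 (stops), positive counter-clockwise from above; at 0 it points along -x of slide_base. About 2 N at the grip swing it free, about 5 N drive the shuttle; stays where it is left. Up to one tooth (0.26 rad) of each driving swing is lost before a tooth catches.
- lever_grip (a point): Centre of the lever's upright black round grip, 22 mm in diameter, 125 mm from the lever's axis; the grip reaches from z = 43 to 95 mm and the point is at z = 75 mm. The lever's flat arm below it is 18 mm wide and its top is at z = 40 mm.
- selector (a joint): Direction selector, rad: 0 (start) neutral, no pawl engaged; +0.5 (stop): the lever drives when swung counter-clockwise, the shuttle goes to +y of slide_base; -0.5 (stop): drives when swung clockwise, shuttle to -y. The other swing only clicks back. About 3 N at its fin; stays where left; past its stop the lever swings along.
- selector_fin (a point): Centre of the selector's upright steel thumb fin: 12 mm long (along the lever), 5 mm thick, z = 43 to 77 mm, point at 66 mm. The selector's pivot is on the lever 86 mm from the lever's axis, the fin 31 mm from the pivot towards the axis (55 mm from the axis), so it moves 15 mm to either side. Pushed towards +y of slide_base it goes to +0.5.
- diamond_marker: Fixed marker on the base plate between wheel and slide: thin post with a flat diamond-shaped head 28 mm across, top at z = 45 mm. Origin at its foot, 12 mm above the worktop, axes parallel to slide_base; 34 to 52 mm to the +y or the -y side of the middle. The shuttle is in place when its origin has the same y, in the frame of slide_base, as this marker.
- round_marker: The other marker, with a round head 14 mm across, on the opposite side of the middle. Not the one to use.
- beaker: Loose empty glass beaker, 70 mm across, 88 mm tall, origin at the centre of its underside. It stands close to one end of the lever's swing (left or right).
- petri_dish: Loose petri dish, 90 mm across, 15 mm tall, origin at the centre of its underside, near the other end of the lever's swing.
- tip_rack: Loose rack of pipette tips, 80 x 105 x 63 mm, origin at the centre of its underside, left of the slide.
- trough: Loose open reagent trough, 50 x 126 x 30 mm, origin at the centre of its underside, right of the slide.

How it is judged:
By the outcome, as a careful person would: the job done as asked, in the order asked, and still so for the second after the job is handed in, with the robot touching nothing.
It also fails if it takes over 64 s, if anything falls off the work surface, if the arm or the gripper's body presses on something with over 40 N, if the wrist force passes 120 N, or if a joint passes its speed limit or range.

### The arm

A 6-joint arm with a two-finger parallel gripper is mounted at the origin on a cart in front of the work surface, level with it; the furniture and walls round the work are solid. World frame = base frame: x ahead of the robot, y to its left, z up, the work surface at z = 0. Lengths are in m, angles in rad, forces in N, time in s.
With the tool pointing down it reaches from about 0.275 to 0.75 m from the base axis. Payload 10.2 kg.
Tool frame: the origin (TCP) lies where the fingers leave the gripper's body, on its centre line; the fingertips stand 73 mm ahead of it and the grasp point (between the pads) lies 54 mm ahead of it; z points along the fingers, x is the direction in which the jaws open and shut, and the axes are right-handed (so a half turn about z gives the same grasp; the last joint's range is limited). The gripper opens to 85 mm and grips with 20 to 120 N. Pads are 22 mm wide; open, the fingers measure 114 mm over their backs; the gripper's body (76 mm by 85 mm) begins 54 mm behind the grasp point. The pads swing forward as they close: fully open they stand 13 mm farther back than shut.
Start: joints at [-1.388, 0.313, 1.498, -0, 1.331, -0.223], TCP at [0.207, -0.482, 0.304] pointing down, gripper open.
Joint ranges: [-2.94, 2.94], [-0.97, 2.17], [0.19, 2.56], [-1.23, 4.37], [0.02, 3.11], [-2.88, 2.88]. Speed limits (rad/s): [2.39, 2.39, 3.01, 3.14, 3.14, 3.14].

### API

Orientations are given as a unit quaternion [x, y, z, w].
In Python, from bench import ctrl gives the robot as it stands.
- The arm moves only by the tool servo_tool, never from a script. Its argument "motion" is text: rows parted by semicolons, each of 6 numbers parted by spaces: the shift along the tool's x, y, z in mm, then the turn, a rotation vector about the tool's x, y, z in rad. In form: tx ty tz ax ay az; .... A call has 1 to 12 rows; each row is the pose to reach, as a shift and turn from the pose commanded when the call began, along the tool's axes at that moment; what a row does not reach only later rows make up. A row lasts 1/10 s, in which the tool goes at most 50 mm and 8.59 degrees, less where a joint would pass 70% of its speed; a pose out of reach is approached as far as the arm can. A call with a gripper value outside its range is refused whole. "jaw" is the opening, from 0 (shut) to 1 (fully open), set as the call begins (left out, the last holds). The fingers move at their own pace and stop on an object; the grip force is fixed at half the most. Time passes only in rows, so rows that repeat a pose let the fingers close. It gives the time, the measured TCP pose, the force and the opening at its end, in the units of the state.
- ctrl.observe(): the state, without advancing time (a new reading comes with each control period).
- ctrl.capture(name): name is "side" or "top" or "wrist"; returns the picture (384x512x3 uint8, red, green, blue); there is no depth.
- ctrl.camera_model(name): a dict with "vertical_fov" (degrees; the focal length in pixels is half the picture's height over the tangent of half this angle, whatever the lens; pixels are square), "cx", "cy" (the principal point, pixels), "dist_coeffs" ([k1, k2, p1, p2, k3] as OpenCV has them; the pictures are not rectified), "world_from_camera" (4x4, takes a point from camera to world coordinates); the wrist camera has in their place "hand_eye" (4x4, takes a point from camera to tool coordinates, whose origin is the TCP and whose axes are the tool frame's). Camera axes: x right, y down, z forward; pixel columns grow to the right and rows downward; lengths in m; the calibration is good to about 2 mm. A picture is of the moment at which its call begins: read the wrist's pose just before it. camera_model takes no time and is no camera call.
- ctrl.hand_in(): hands the job in, once; it reports no verdict.
Trained networks look in the newest picture that a camera, given by its name, has taken for a name from the list of things; names that differ only in an ending like _2 or _b are one class to them, and where a whole thing is asked for, a point or a joint stands for the part that bears it (a point fixed in the world has none). Each returns a list of dicts, best first, with "conf" (0 to 1); they miss things now and then, are a little off and sometimes report something else, mostly with a low value. They report only what shows in the picture. A call takes as long as a camera call.
- ctrl.look_for(label, camera): "xy" ([column, row] in pixels, amid what is visible of it).
- ctrl.landmark_of(label, camera): "xy" ([column, row] in pixels: a listed point, or the origin of a listed thing).
The state is a dict: "clock": time; "joints": joint angles; "joint_vel": joint speeds; "joint_efforts": joint torques, N m; "tool_pos": TCP position; "ee_rot": TCP orientation; "contact_force": force on the tool from outside, world axes, zero at the start; "moment": the same for the moment, N m; "opening": opening from 0.0 (shut) to 1.0 (fully open).
Only numpy, scipy, OpenCV 4.12 (cv2) and the standard library are available. Lean on these libraries where they do the work, as an engineer would, in place of code of your own. Each camera call takes 0.05 s, during which the arm holds its last target.

## Working session

There is one attempt and no reset: what is moved stays moved. The work goes in short steps, Python scripts to look and compute and a tool call to move; the robot and the scene stay as the last step left them, time stands still between calls to the robot, and variables do not carry over. Pictures are saved under pics/ and viewed, and the job is handed in when it is done.

Besides the shell and the picture viewer there is one more tool, called after "Emit:" as name(argument=value, ...) on one line, values as JSON. servo_tool: Moves the arm, as the interface text tells. Its arguments: {"type":"object","properties":{"motion":{"type":"string"},"jaw":{"type":"number"}},"required":["motion"]}

```bash
mkdir -p pics; ls; cat > h.py <<'E'
import numpy as np, cv2
from bench import ctrl
from scipy.spatial.transform import Rotation as R
def K(m):
    f=192/np.tan(np.radians(m["vertical_fov"])/2)
    return np.array([[f,0,m["cx"]],[0,f,m["cy"]],[0,0,1.]]),np.array(m["dist_coeffs"],float)
def T(name,st=None):
    m=ctrl.camera_model(name)
    if "world_from_camera" in m: return np.array(m["world_from_camera"])
    st=st or ctrl.observe()
    A=np.eye(4);A[:3,:3]=R.from_quat(st["ee_rot"]).as_matrix();A[:3,3]=st["tool_pos"]
    return A@np.array(m["hand_eye"])
def ray(name,px,Tm=None):
    m=ctrl.camera_model(name);k,d=K(m)
    Tm=T(name) if Tm is None else Tm
    u=cv2.undistortPoints(np.array([[px]],float),k,d)[0,0]
    v=Tm[:3,:3]@np.array([u[0],u[1],1]);return Tm[:3,3],v/np.linalg.norm(v)
def atz(name,px,z,Tm=None):
    o,v=ray(name,px,Tm);return o+v*(z-o[2])/v[2]
def tri(rs):
    A=0;b=0
    for o,v in rs:
        P=np.eye(3)-np.outer(v,v);A=A+P;b=b+P@o
    X=np.linalg.solve(A,b);return X,[np.linalg.norm((np.eye(3)-np.outer(v,v))@(X-o)) for o,v in rs]
def proj(name,p,Tm=None):
    m=ctrl.camera_model(name);k,d=K(m);Tm=T(name) if Tm is None else Tm
    i=np.linalg.inv(Tm);r,_=cv2.Rodrigues(i[:3,:3])
    return cv2.projectPoints(np.array([p],float),r,i[:3,3],k,d)[0][0,0]
def snap(name,f):
    im=ctrl.capture(name);cv2.imwrite("pics/"+f+".png",im[:,:,::-1]);return im
E
python3 - <<'E'
from h import *
print(ctrl.observe())
for c in ("side","top"):
    snap(c,c+"0")
    print(c,np.round(T(c),3).tolist())
    for l in ["slide_base","shuttle","ratchet_wheel","lever_grip","selector_fin","diamond_marker","round_marker","beaker","petri_dish","tip_rack","trough"]:
        print(l,[(np.round(r["xy"],1).tolist(),round(r["conf"],2)) for r in ctrl.landmark_of(l,c)[:2]])
print(ctrl.observe()["clock"])
E
```

```text
pics
{'clock': 0.0, 'joints': array([-1.38838618e+00,  3.13489243e-01,  1.49842771e+00, -2.05186787e-05,
        1.33101032e+00, -2.23420578e-01]), 'joint_vel': array([ 8.14446206e-04,  1.49244538e-06, -5.30729566e-04, -4.14992583e-04,
        7.02110362e-05, -1.70703274e-03]), 'joint_efforts': array([ 1.03205981e-03, -4.12263787e+01, -2.59748447e+01, -1.58124249e-05,
        4.16958559e-03, -8.05302022e-06]), 'tool_pos': array([ 0.2072061 , -0.48220473,  0.30331846]), 'ee_rot': array([ 8.35100596e-01, -5.50096855e-01, -4.69275422e-04, -4.74536769e-04]), 'contact_force': array([ 0.87791526, -0.0504463 , -0.24250467]), 'moment': array([0.00059397, 0.01316618, 0.04788123]), 'opening': 0.9955699991327773}
side [[0.938, -0.245, 0.244, 0.256], [-0.346, -0.629, 0.696, -1.061], [-0.017, -0.738, -0.675, 0.928], [0.0, 0.0, 0.0, 1.0]]
slide_base [([266.3, 211.2], 0.79)]
shuttle [([271.2, 199.2], 0.68), ([291.4, 199.2], 0.59)]
ratchet_wheel [([269.6, 210.0], 0.78)]
lever_grip [([225.5, 207.4], 0.65)]
selector_fin [([251.6, 199.4], 0.6), ([271.0, 195.2], 0.37)]
diamond_marker [([271.3, 198.7], 0.46)]
round_marker [([285.5, 214.2], 0.54), ([293.2, 197.3], 0.32)]
beaker [([227.6, 185.5], 0.93)]
petri_dish [([262.2, 252.2], 0.95), ([281.8, 214.0], 0.52)]
tip_rack [([195.1, 156.7], 0.82)]
trough [([270.1, 300.2], 0.56)]
top [[-0.024, -0.993, 0.115, 0.38], [-1.0, 0.023, -0.014, -0.154], [0.011, -0.116, -0.993, 1.385], [0.0, 0.0, 0.0, 1.0]]
slide_base [([253.2, 180.7], 0.83)]
shuttle [([255.8, 156.6], 0.86)]
ratchet_wheel [([255.1, 179.9], 0.48)]
lever_grip [([262.7, 217.4], 0.62)]
selector_fin [([254.0, 193.7], 0.47)]
diamond_marker [([256.4, 180.6], 0.74), ([244.6, 172.4], 0.59)]
round_marker [([258.8, 214.0], 0.69), ([256.0, 194.5], 0.33)]
beaker [([212.0, 203.0], 0.63)]
petri_dish [([296.5, 196.7], 0.79)]
tip_rack [([154.8, 225.6], 0.81)]
trough [([347.1, 211.2], 0.97)]
1.2
```

```bash
python3 - <<'E'
import cv2
a=cv2.imread("pics/side0.png");b=cv2.imread("pics/top0.png")
cv2.imwrite("pics/s0z.png",cv2.resize(a[130:330,150:400],(750,600),interpolation=cv2.INTER_CUBIC))
cv2.imwrite("pics/t0z.png",cv2.resize(b[110:270,140:340],(750,600),interpolation=cv2.INTER_CUBIC))
E
```

```text
(no output)
```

View pics/s0z.png

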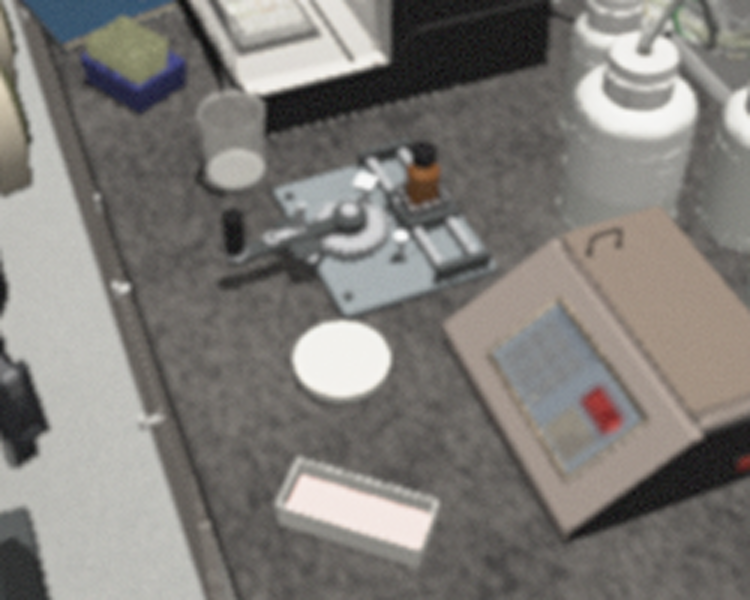

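View pics/t0z.png

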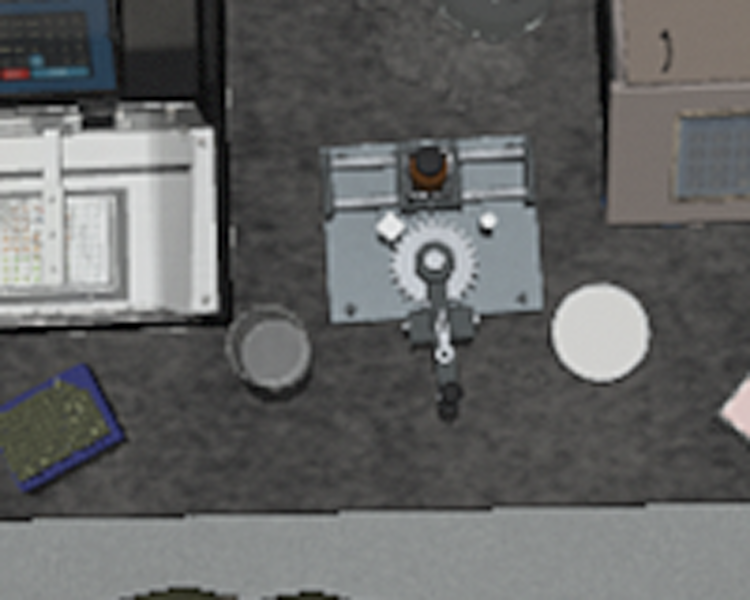

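View pics/side0.png

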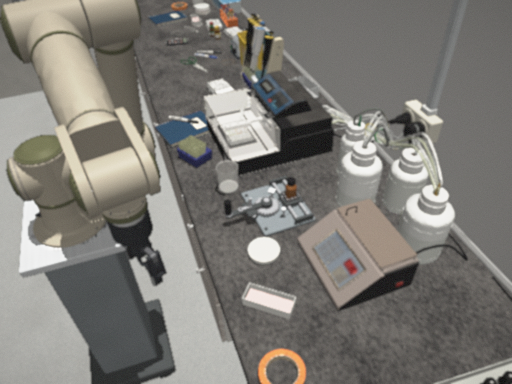

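```bash
python3 - <<'E'
from h import *
z=lambda x,y:(140+x/3.75,110+y/3.75)
P={"axis":(435,259,.05),"grip":(448,398,.095),"fin":(444,325,.077),"diam":(390,227,.045),"round":(488,221,.045),"bottle":(430,160,.102),"beaker":(274,347,.0),"petri":(601,332,.015)}
for k,(x,y,h) in P.items(): print(k,np.round(atz("top",z(x,y),h),3))
C=[atz("top",z(*c),.012) for c in [(321,150),(529,136),(543,310),(330,323)]]
print(np.round(C,3), np.mean(C,0))
d=(C[0]+C[3]-C[1]-C[2]);print("yaw of +y",np.degrees(np.arctan2(-d[0],d[1])), np.linalg.norm(d)/2, np.linalg.norm(C[0]-C[3]))
for l,px,pz in [("grip",(225.5,207.4),.075),("beaker",(227.6,185.5),0),("petri",(262.2,252.2),0),("fin",(251.6,199.4),.066)]: print(l,np.round(atz("side",px,pz),3))
m=ctrl.camera_model("wrist");print(m)
E
```

```text
axis [ 0.583 -0.184  0.05 ]
grip [ 0.454 -0.191  0.095]
fin [ 0.52  -0.19   0.077]
diam [ 0.614 -0.143  0.045]
round [ 0.618 -0.233  0.045]
bottle [ 0.664 -0.18   0.102]
beaker [ 0.511 -0.032  0.   ]
petri [ 0.516 -0.337  0.015]
[[ 0.695 -0.08   0.012]
 [ 0.705 -0.276  0.012]
 [ 0.539 -0.284  0.012]
 [ 0.531 -0.085  0.012]] [ 0.61733128 -0.18142145  0.012     ]
yaw of +y 2.4562568302149668 0.19790151784441784 0.1643970365981516
grip [ 0.451 -0.197  0.075]
beaker [ 0.505 -0.023  0.   ]
petri [ 0.513 -0.334 -0.   ]
fin [ 0.536 -0.183  0.066]
{'vertical_fov': 61.70460550688792, 'cx': 255.8897868619383, 'cy': 190.88917547503104, 'dist_coeffs': array([-0.00953237,  0.        ,  0.        ,  0.        ,  0.        ]), 'hand_eye': array([[ 9.99999400e-01, -5.65722780e-04, -9.38474371e-04,
        -9.35801330e-04],
       [ 8.38808955e-04,  9.46269374e-01,  3.23378368e-01,
        -8.36154355e-02],
       [ 7.05107046e-04, -3.23378961e-01,  9.46269280e-01,
        -6.97475274e-02],
       [ 0.00000000e+00,  0.00000000e+00,  0.00000000e+00,
         1.00000000e+00]])}
```

```bash
cat >> h.py <<'E'
def rel(pos,yaw,pitch=None):
    st=ctrl.observe();q=R.from_quat(st["ee_rot"]);t=np.array(st["tool_pos"])
    tgt=R.from_matrix(np.array([[np.cos(yaw),np.sin(yaw),0],[np.sin(yaw),-np.cos(yaw),0],[0,0,-1]]))
    d=q.inv().apply(np.array(pos)-t)*1000; r=(q.inv()*tgt).as_rotvec()
    print("REL",np.round(d,1),np.round(r,4), "yaw now",round(np.arctan2(q.as_matrix()[1,0],q.as_matrix()[0,0]),4),"pos",np.round(t,4))
E
python3 - <<'E'
from h import *
rel((0.50,-.19,.26),0.04)
E
```

```text
REL [-153.  -384.4   43.9] [-0.     0.    -1.205] yaw now -1.165 pos [ 0.2072 -0.4824  0.3039]
```

Emit:
servo_tool(motion="-153 -384 44 0 0 -1.205;-153 -384 44 0 0 -1.205;-153 -384 44 0 0 -1.205;-153 -384 44 0 0 -1.205;-153 -384 44 0 0 -1.205;-153 -384 44 0 0 -1.205;-153 -384 44 0 0 -1.205;-153 -384 44 0 0 -1.205;-153 -384 44 0 0 -1.205;-153 -384 44 0 0 -1.205;-153 -384 44 0 0 -1.205;-153 -384 44 0 0 -1.205", jaw=0)

```text
clock: 2.4
tool_pos: [0.499, -0.1913, 0.2601]
ee_rot: [1.0, 0.019, 0.0, 0.0]
contact_force: [0.3, -0.6, 0.2]
opening: 0.006
```

```bash
python3 - <<'E'
from h import *
st=ctrl.observe(); print(st["clock"],st["tool_pos"],st["contact_force"],st["opening"])
Tm=T("wrist",st); np.save("T1.npy",Tm)
im=snap("wrist","w1")
cv2.imwrite("pics/w1z.png",cv2.resize(im[:,:,::-1],(800,600)))
for l in ["lever_grip","selector_fin","diamond_marker","round_marker","shuttle","ratchet_wheel"]:
    print(l,[(np.round(r["xy"],1).tolist(),round(r["conf"],2)) for r in ctrl.landmark_of(l,"wrist")[:2]])
E
```

```text
2.4 [ 0.49896347 -0.19134818  0.26011065] [ 0.25760362 -0.57850781  0.16423851] 0.005576554830778386
lever_grip [([208.0, 185.9], 0.92)]
selector_fin [([292.2, 176.8], 0.72)]
diamond_marker [([373.0, 123.8], 0.66)]
round_marker [([363.8, 205.5], 0.87)]
shuttle [([422.8, 163.4], 0.64)]
ratchet_wheel [([336.5, 159.2], 0.67), ([374.1, 123.9], 0.29)]
```

View pics/w1z.png

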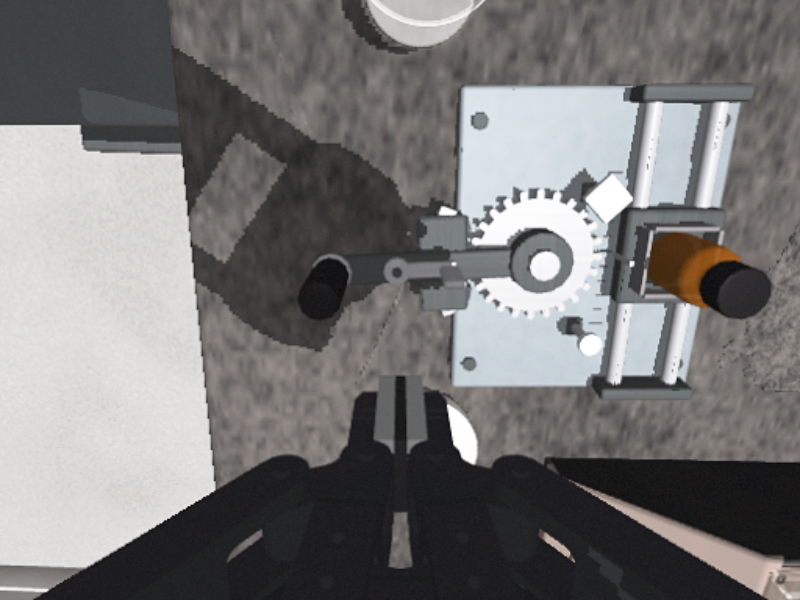

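```bash
python3 - <<'E'
from h import *
im=cv2.imread("pics/w1.png");cv2.imwrite("pics/w1c.png",cv2.resize(im[100:250,180:380],(800,600),interpolation=cv2.INTER_CUBIC))
rel((0.524,-.222,.19),0.04)
E
```

```text
REL [23.2 32.4 70. ] [ 0.0001 -0.0001 -0.0006] yaw now 0.0394 pos [ 0.4995 -0.1905  0.26  ]
```

View pics/w1c.png

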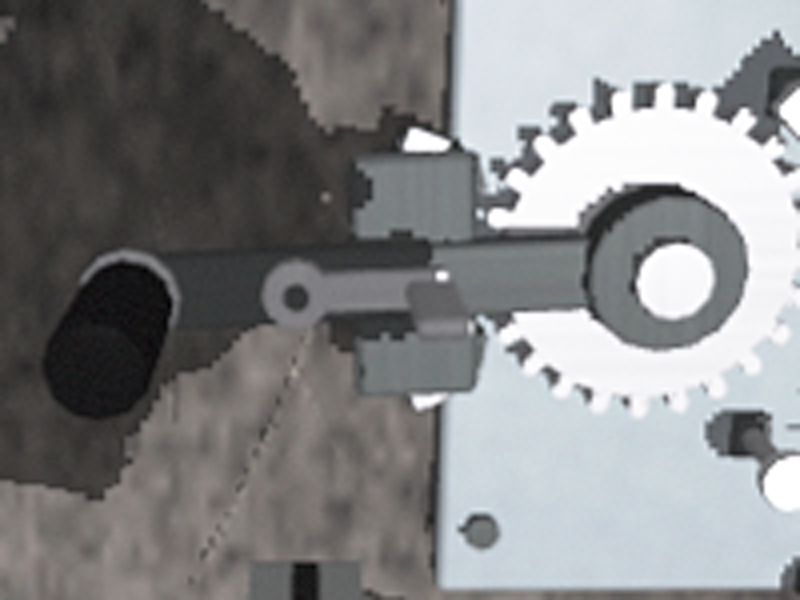

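Emit:
servo_tool(motion="23 32 70 0 0 0;23 32 70 0 0 0;23 32 70 0 0 0")

```text
clock: 3.05
tool_pos: [0.5232, -0.2217, 0.1863]
ee_rot: [1.0, 0.019, -0.003, -0.002]
contact_force: [-0.1, -0.2, -0.2]
opening: -0.002
```

```bash
python3 - <<'E'
from h import *
st=ctrl.observe(); print(st["clock"],st["tool_pos"],st["contact_force"],st["opening"])
Tm=T("wrist",st); np.save("T2.npy",Tm);T1=np.load("T1.npy")
im=snap("wrist","w2")
cv2.imwrite("pics/w2z.png",cv2.resize(im[:,:,::-1],(800,600)))
L1={"lever_grip":(208,185.9),"selector_fin":(292.2,176.8),"diamond_marker":(373,123.8),"round_marker":(363.8,205.5),"shuttle":(422.8,163.4),"ratchet_wheel":(336.5,159.2)}
for l in L1:
    r=ctrl.landmark_of(l,"wrist")
    print(l,[(np.round(q["xy"],1).tolist(),round(q["conf"],2)) for q in r[:2]])
    if r:
        X,e=tri([ray("wrist",L1[l],T1),ray("wrist",r[0]["xy"],Tm)]);print("   ",np.round(X,4),np.round(e,4))
E
```

```text
3.05 [ 0.52319978 -0.2216698   0.18634759] [-0.05864053 -0.24809446 -0.15284909] -0.0018973537107825897
lever_grip [([332.2, 142.6], 0.68), ([149.4, 173.5], 0.64)]
    [ 0.4987 -0.1166  0.3287] [0.0095 0.0095]
selector_fin [([266.9, 162.3], 0.72)]
    [ 0.5272 -0.1789  0.0825] [0.0005 0.0005]
diamond_marker [([382.8, 93.0], 0.63)]
    [ 0.608  -0.1411  0.0213] [0. 0.]
round_marker [([368.7, 203.2], 0.88)]
    [ 0.6104 -0.2234  0.0225] [0.0005 0.0005]
shuttle [([449.1, 147.5], 0.67)]
    [ 0.6623 -0.1772  0.023 ] [0.0001 0.0001]
ratchet_wheel [([332.4, 146.2], 0.77)]
    [ 0.5913 -0.1895 -0.0346] [0.0009 0.0009]
```

View pics/w2z.png

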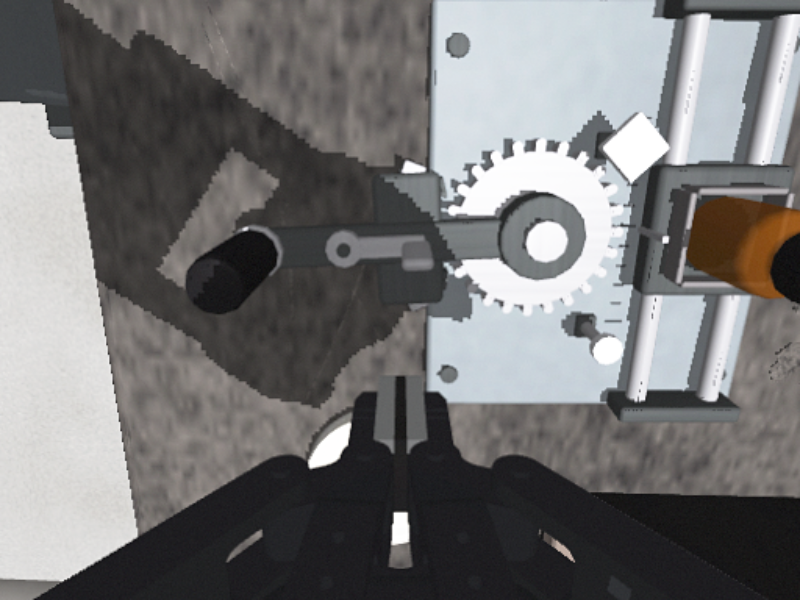

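```bash
python3 - <<'E'
from h import *
T1,T2=np.load("T1.npy"),np.load("T2.npy")
s=.64
A=lambda v,z:[np.round(atz("wrist",p,z,t),4)[:2].tolist() for p,t in v]
print("grip75",A([((208,185.9),T1),((149.4,173.5),T2)],.075), tri([ray("wrist",(208,185.9),T1),ray("wrist",(149.4,173.5),T2)]))
print("griptop",A([((317*s,302*s),T1),((213*s,288*s),T2)],.095))
print("fin66",A([((292.2,176.8),T1),((266.9,162.3),T2)],.066))
print("finTop77",A([((180+441/4,100+321/4),T1),((417*s,255*s),T2)],.077))
print("pivot46",A([((396*s,271*s),T1),((343*s,248*s),T2)],.046))
print("hub",A([((545*s,266*s),T1),((546*s,241*s),T2)],.05))
print("diamond12",A([((373,123.8),T1),((382.8,93),T2)],.012))
print("diamondhead",A([((608*s,199*s),T1),((636*s,148*s),T2)],.045))
print("roundhead",A([((590*s,344*s),T1),((607*s,350*s),T2)],.045))
print("round12",A([((363.8,205.5),T1),((368.7,203.2),T2)],.012))
print("cornersNear",A([((462*s,87*s),T1),((455*s,386*s),T1),((430*s,403*s),T2)],.012))
print("shuttle18",A([((422.8,163.4),T1),((449.1,147.5),T2)],.018))
E
```

```text
grip75 [[0.4588, -0.1911], [0.4587, -0.1905]] (array([ 0.45898806, -0.19047834,  0.07599249]), [np.float64(0.0002667316149334291), np.float64(0.0002667316149334624)])
griptop [[0.4576, -0.1906], [0.4582, -0.1909]]
fin66 [[0.5295, -0.1832], [0.5276, -0.1832]]
finTop77 [[0.5267, -0.183], [0.5272, -0.1811]]
pivot46 [[0.4963, -0.1871], [0.4966, -0.1868]]
hub [[0.5821, -0.1798], [0.5817, -0.1796]]
diamond12 [[0.6114, -0.1421], [0.6115, -0.1412]]
diamondhead [[0.614, -0.141], [0.6146, -0.1411]]
roundhead [[0.618, -0.2298], [0.6179, -0.2302]]
round12 [[0.6148, -0.2277], [0.614, -0.2269]]
cornersNear [[0.5312, -0.0835], [0.5413, -0.28], [0.541, -0.2803]]
shuttle18 [[0.665, -0.1783], [0.6653, -0.178]]
```

Emit:
servo_tool(motion="3 0 30 0 0 0;3 0 58 0 0 0;3 0 60 0 0 0;3 0 60 0 0 0")

```text
clock: 3.8
tool_pos: [0.5271, -0.2212, 0.1307]
ee_rot: [1.0, 0.02, 0.0, 0.0]
contact_force: [-0.2, -0.4, 0.9]
opening: -0.0
```

```bash
python3 - <<'E'
from h import *
st=ctrl.observe(); print(st["clock"],st["tool_pos"],st["contact_force"])
rel((0.526,-.182,.126),0.04)
im=snap("wrist","w3")
cv2.imwrite("pics/w3z.png",cv2.resize(im[:,:,::-1],(800,600)))
E
```

```text
3.8 [ 0.52707584 -0.22115596  0.13069155] [-0.19271169 -0.37633548  0.93416079]
REL [  0.5 -39.2   4.7] [ 0.0002 -0.0003  0.0001] yaw now 0.0401 pos [ 0.5271 -0.2212  0.1307]
```

View pics/w3z.png

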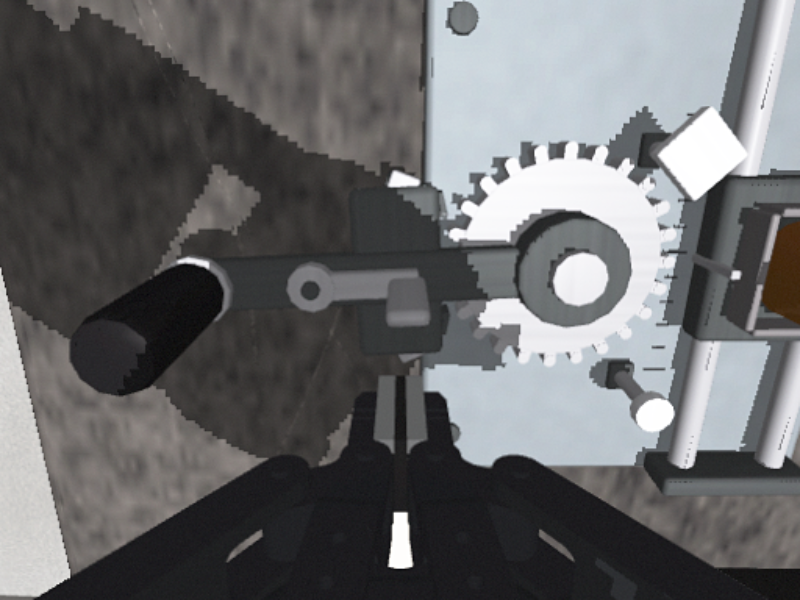

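Emit:
servo_tool(motion="0 -8 2 0 0 0;0 -14 2 0 0 0;0 -20 2 0 0 0;0 -24 2 0 0 0;0 -28 2 0 0 0;0 -32 2 0 0 0;0 -35 2 0 0 0;0 -38 2 0 0 0;0 -38 2 0 0 0")

```text
clock: 4.75
tool_pos: [0.5254, -0.183, 0.128]
ee_rot: [1.0, 0.02, 0.0, 0.0]
contact_force: [-0.4, -2.9, 0.8]
opening: 0.003
```

```bash
python3 - <<'E'
from h import *
st=ctrl.observe(); print(st["clock"],st["tool_pos"],st["contact_force"])
im=snap("wrist","w4")
cv2.imwrite("pics/w4z.png",cv2.resize(im[:,:,::-1],(800,600)))
E
```

```text
4.75 [ 0.52538367 -0.18300152  0.12801941] [-0.37499432 -2.94398076  0.76926042]
```

View pics/w4z.png

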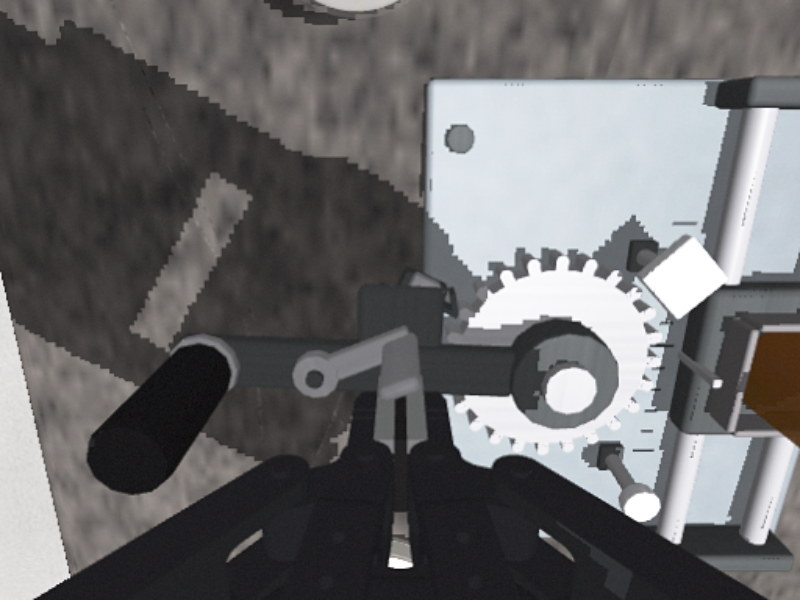

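Emit:
servo_tool(motion="0 -3 0 0 0 0;0 -6 0 0 0 0;0 -9 0 0 0 0;0 -12 0 0 0 0;0 -12 0 0 0 0")

```text
clock: 5.3
tool_pos: [0.5257, -0.1711, 0.1281]
ee_rot: [1.0, 0.02, 0.001, 0.0]
contact_force: [2.8, -4.1, -0.6]
opening: 0.004
```

```bash
python3 - <<'E'
from h import *
st=ctrl.observe(); print(st["clock"],st["tool_pos"],st["contact_force"])
im=snap("wrist","w5")
cv2.imwrite("pics/w5z.png",cv2.resize(im[:,:,::-1],(800,600)))
E
```

```text
5.3 [ 0.52569226 -0.17105611  0.12813573] [ 2.76054099 -4.05854941 -0.61323012]
```

View pics/w5z.png

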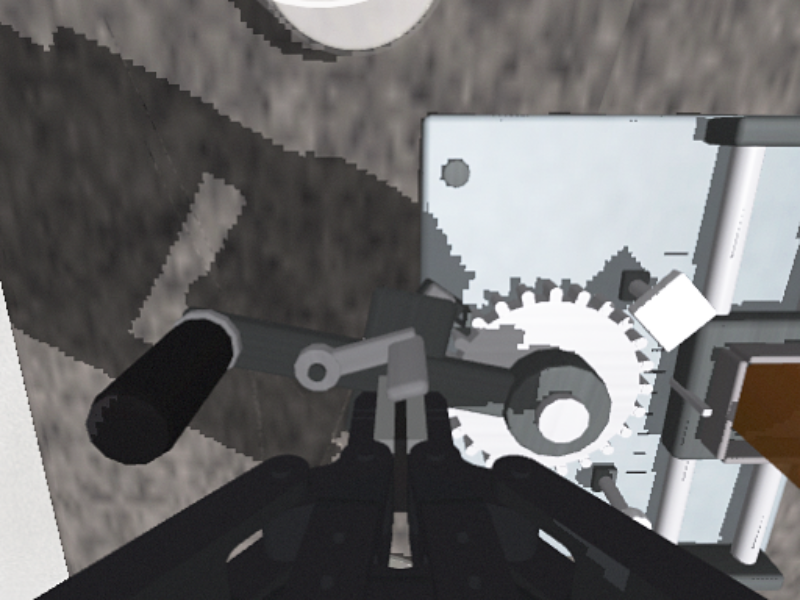

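Emit:
servo_tool(motion="0 8 0 0 0 0;0 15 -20 0 0 0;0 15 -70 0 0 0;0 10 -110 0 0 0;-30 5 -125 0 0 0;-70 5 -125 0 0 0;-70 5 -125 0 0 0", jaw=0.7)

```text
clock: 6.05
tool_pos: [0.452, -0.1783, 0.2527]
ee_rot: [1.0, 0.019, -0.001, -0.001]
contact_force: [0.1, 0.3, 0.2]
opening: 0.694
```

```bash
python3 - <<'E'
from h import *
st=ctrl.observe(); print(st["clock"],st["tool_pos"],st["contact_force"],st["opening"])
Tm=T("wrist",st);np.save("T6.npy",Tm)
im=snap("wrist","w6")
cv2.imwrite("pics/w6z.png",cv2.resize(im[:,:,::-1],(800,600)))
for l,z in (("lever_grip",.075),("selector_fin",.066),("shuttle",.018),("diamond_marker",.012)):
    for q in ctrl.landmark_of(l,"wrist")[:2]: print(l,np.round(q["xy"],1),round(q["conf"],2),np.round(atz("wrist",q["xy"],z,Tm),4))
E
```

```text
6.05 [ 0.45204234 -0.17830125  0.25267303] [0.12778847 0.3475451  0.1741704 ] 0.6942719674389312
lever_grip [269.6 166.2] 0.83 [ 0.4614 -0.1569  0.075 ]
selector_fin [351.1 163. ] 0.76 [ 0.5284 -0.1539  0.066 ]
shuttle [471.1 178.9] 0.66 [ 0.6645 -0.1765  0.018 ]
diamond_marker [425.6 141.1] 0.63 [ 0.6147 -0.1419  0.012 ]
```

View pics/w6z.png

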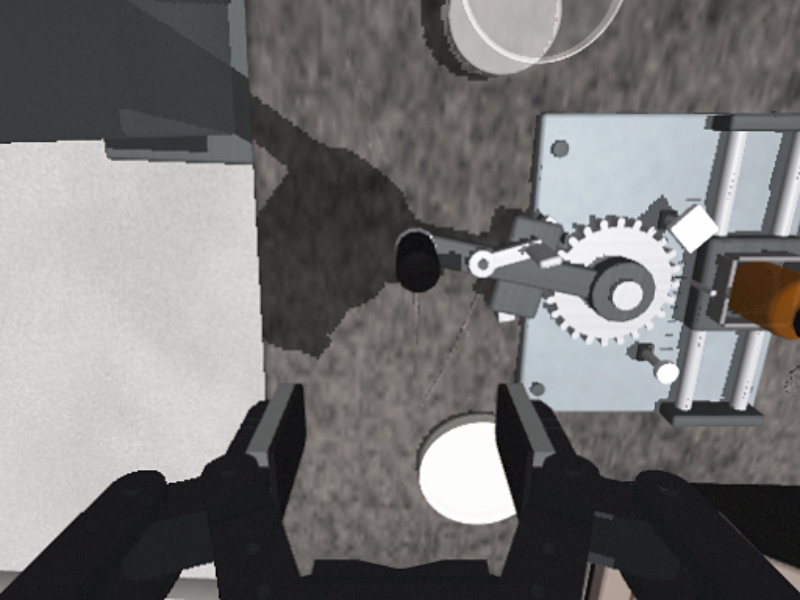

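```bash
python3 - <<'E'
from h import *
rel((0.461,-.1567,.127),-0.188)
E
```

```text
REL [  6.1 -22.1 125.7] [-4.000e-04  1.000e-04  2.283e-01] yaw now 0.0403 pos [ 0.4558 -0.1791  0.2527]
```

Emit:
servo_tool(motion="6 -22 20 0 0 0.1;6 -22 40 0 0 0.228;6 -22 40 0 0 0.228;6 -22 40 0 0 0.228", jaw=0.5)

```text
clock: 6.7
tool_pos: [0.4608, -0.1569, 0.2131]
ee_rot: [0.996, -0.092, -0.0, -0.0]
contact_force: [-0.1, 0.1, 0.2]
opening: 0.496
```

```bash
python3 - <<'E'
from h import *
st=ctrl.observe(); print(st["clock"],st["tool_pos"],st["opening"])
Tm=T("wrist",st)
im=snap("wrist","w7")
cv2.imwrite("pics/w7z.png",cv2.resize(im[:,:,::-1],(800,600)))
for l,z in (("lever_grip",.075),("selector_fin",.066)):
    for q in ctrl.landmark_of(l,"wrist")[:2]: print(l,np.round(q["xy"],1),round(q["conf"],2),np.round(atz("wrist",q["xy"],z,Tm),4))
rel((0.461,-.1567,.127),-0.188)
E
```

```text
6.7 [ 0.46077576 -0.15693149  0.21311641] 0.49560249725844807
lever_grip [259.  209.1] 0.79 [ 0.4624 -0.1572  0.075 ]
selector_fin [347.8 187.2] 0.81 [ 0.5269 -0.156   0.066 ]
REL [ 0.  -0.6 86.8] [ 0.0006 -0.0015  0.0016] yaw now -0.1864 pos [ 0.4607 -0.1572  0.2138]
```

View pics/w7z.png

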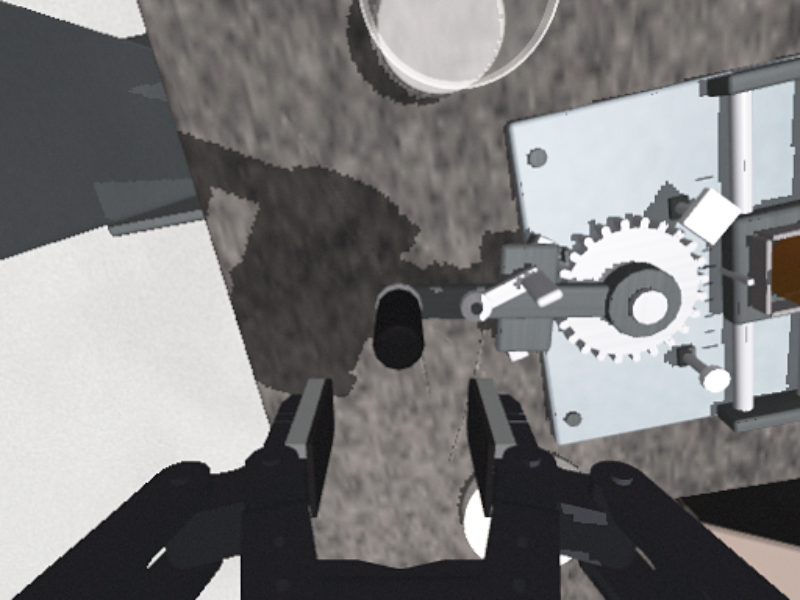

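Grip is centred between the pads (at zoom (398,345)). Descend and close.

Emit:
servo_tool(motion="0 -1 40 0 0 0;1 -1 86 0 0 0;1 -1 86 0 0 0;1 -1 86 0 0 0", jaw=0.5)

```text
clock: 7.25
tool_pos: [0.4619, -0.1564, 0.1281]
ee_rot: [0.996, -0.094, 0.0, 0.0]
contact_force: [0.0, 1.0, 0.9]
opening: 0.499
```

Emit:
servo_tool(motion="0 0 0 0 0 0;0 0 0 0 0 0;0 0 0 0 0 0;0 0 0 0 0 0;0 0 0 0 0 0", jaw=0.1)

```text
clock: 7.75
tool_pos: [0.4603, -0.1558, 0.1292]
ee_rot: [0.996, -0.093, -0.001, 0.0]
contact_force: [-15.7, 1.0, 15.4]
opening: 0.242
```

```bash
cat > arc.py <<'E'
from h import *
AX=np.array([.583,-.1797]);YB=.045
def arc(levs,Rr=None):
    """rows relative to current pose: rotate rigidly about AX by steps to given lever angles"""
    st=ctrl.observe();q=R.from_quat(st["ee_rot"]);t=np.array(st["tool_pos"])
    d=t[:2]-AX; a0=np.arctan2(-d[1],-d[0])-YB; print("lever now",round(a0,4),"r",round(np.linalg.norm(d),4),"F",np.round(st["contact_force"],1),"clk",st["clock"],"op",st["opening"])
    for l in levs:
        r=R.from_euler("z",l-a0);p=np.append(AX,t[2])+r.apply(t-np.append(AX,t[2]))
        dd=q.inv().apply(p-t)*1000;rv=(q.inv()*r*q).as_rotvec();print(round(l,3),np.round(dd,1),np.round(rv,3))
E
python3 - <<'E'
from arc import *
arc([-.3,-.36,-.42,-.48,-.54,-.58])
E
```

```text
lever now -0.237 r 0.125 F [-15.7   1.   15.4] clk 7.75 op 0.24245195469064756
-0.3 [ 0.3 -7.9 -0. ] [ 0.    -0.     0.063]
-0.36 [  1.  -15.3  -0. ] [ 0.    -0.     0.123]
-0.42 [  2.2 -22.7  -0. ] [ 0.001 -0.     0.183]
-0.48 [  3.8 -30.1  -0. ] [ 0.001 -0.     0.243]
-0.54 [  5.9 -37.3  -0. ] [ 0.001 -0.     0.303]
-0.58 [  7.5 -42.   -0. ] [ 0.001 -0.     0.343]
```

Emit:
servo_tool(motion="-2 0 -1 0 0 0;-1.5 -8 -1 0 0 0.063;-1 -15.3 -1 0 0 0.123;0 -22.7 -1 0 0 0.183;2 -30 -1 0 0 0.243;4 -37.3 -1 0 0 0.303;4 -37.3 -1 0 0 0.303")

```text
clock: 8.45
tool_pos: [0.4732, -0.1199, 0.1293]
ee_rot: [0.97, -0.243, 0.001, 0.0]
contact_force: [1.2, -0.3, 0.5]
opening: 0.245
```

```bash
python3 - <<'E'
from arc import *
arc([-.58,-.5])
im=snap("wrist","w8")
cv2.imwrite("pics/w8z.png",cv2.resize(im[:,:,::-1],(800,600)))
E
```

```text
lever now -0.5434 r 0.125 F [ 1.2 -0.3  0.5] clk 8.45 op 0.24465065991683918
-0.58 [ 0.1 -4.6  0. ] [-0.     0.     0.037]
-0.5 [ 0.1  5.4 -0. ] [ 0.    -0.    -0.043]
```

View pics/w8z.png

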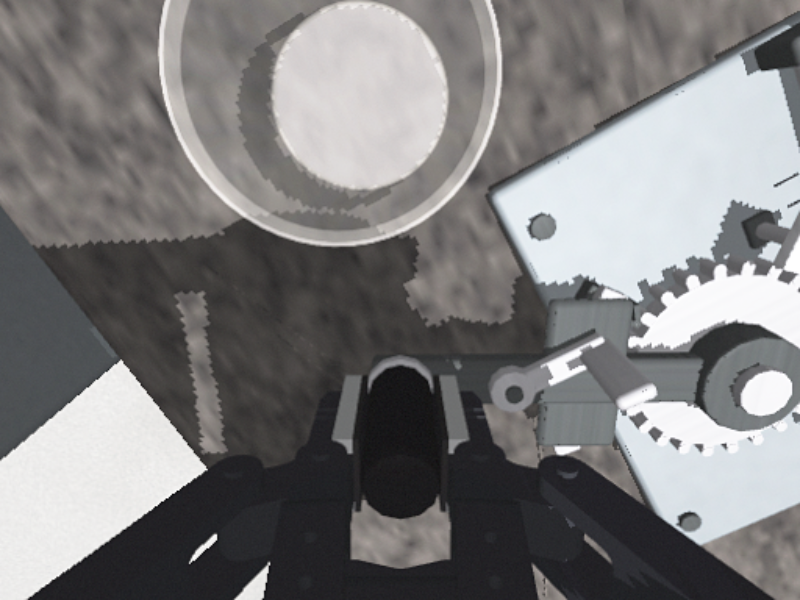

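```bash
python3 - <<'E'
from arc import *
arc([-.5434+.1*i for i in range(1,12)])
E
```

```text
lever now -0.5412 r 0.125 F [1.8 0.3 3.4] clk 8.5 op 0.24181856638483473
-0.443 [ 0.5 12.2 -0. ] [ 0.    -0.    -0.098]
-0.343 [ 2.3 24.6 -0. ] [ 0.001 -0.    -0.198]
-0.243 [ 5.2 36.7  0. ] [ 0.001 -0.    -0.298]
-0.143 [ 9.4 48.5  0. ] [ 0.001 -0.    -0.398]
-0.043 [14.8 59.8  0. ] [ 0.001 -0.    -0.498]
0.057 [21.2 70.5  0. ] [ 0.002 -0.    -0.598]
0.157 [28.7 80.5  0.1] [ 0.002 -0.    -0.698]
0.257 [37.1 89.7  0.1] [ 0.002 -0.    -0.798]
0.357 [46.4 98.   0.1] [ 0.003 -0.    -0.898]
0.457 [5.650e+01 1.054e+02 1.000e-01] [ 0.003 -0.    -0.998]
0.557 [ 67.3 111.7   0.2] [ 0.003 -0.    -1.098]
```

Emit:
servo_tool(motion="0.5 12.2 0 0 0 -0.098;2.3 24.6 0 0 0 -0.198;5.2 36.7 0 0 0 -0.298;9.4 48.5 0 0 0 -0.398;14.8 59.8 0 0 0 -0.498;21.2 70.5 0 0 0 -0.598;28.7 80.5 0 0 0 -0.698;37.1 89.7 0 0 0 -0.798;46.4 98 0 0 0 -0.898;56.5 105.4 0 0 0 -0.998;66 111 0 0 0 -1.087;66 111 0 0 0 -1.087")

```text
clock: 9.7
tool_pos: [0.4785, -0.2504, 0.1292]
ee_rot: [0.956, 0.295, 0.0, 0.001]
contact_force: [-3.7, -0.2, 7.2]
opening: 0.24
```

```bash
python3 - <<'E'
from arc import *
st=ctrl.observe();Tm=T("wrist",st)
im=snap("wrist","w9")
for l,z in (("selector_fin",.066),("shuttle",.018),("diamond_marker",.012)):
    for q in ctrl.landmark_of(l,"wrist")[:2]: print(l,np.round(q["xy"],1),round(q["conf"],2),np.round(atz("wrist",q["xy"],z,Tm),4))
cv2.imwrite("pics/w9z.png",cv2.resize(im[:,:,::-1],(800,600)))
arc([.55-.12*i for i in range(1,10)])
E
```

```text
selector_fin [399.9 240.9] 0.7 [ 0.5258 -0.2009  0.066 ]
lever now 0.5451 r 0.1262 F [-1.4 -3.1  5.3] clk 9.9 op 0.23947657649810944
0.43 [  0.9 -14.5  -0. ] [ 0.    -0.     0.115]
0.31 [  3.6 -29.4  -0.1] [ 0.    -0.001  0.235]
0.19 [  8.1 -43.8  -0.1] [ 0.    -0.001  0.355]
0.07 [ 14.3 -57.6  -0.2] [ 0.    -0.001  0.475]
-0.05 [ 22.1 -70.6  -0.2] [ 0.    -0.002  0.595]
-0.17 [ 31.4 -82.5  -0.2] [ 0.    -0.002  0.715]
-0.29 [ 42.1 -93.3  -0.3] [ 0.    -0.002  0.835]
-0.41 [  53.9 -102.7   -0.3] [ 0.    -0.003  0.955]
-0.53 [  66.8 -110.6   -0.3] [ 0.    -0.003  1.075]
```

View pics/w9z.png

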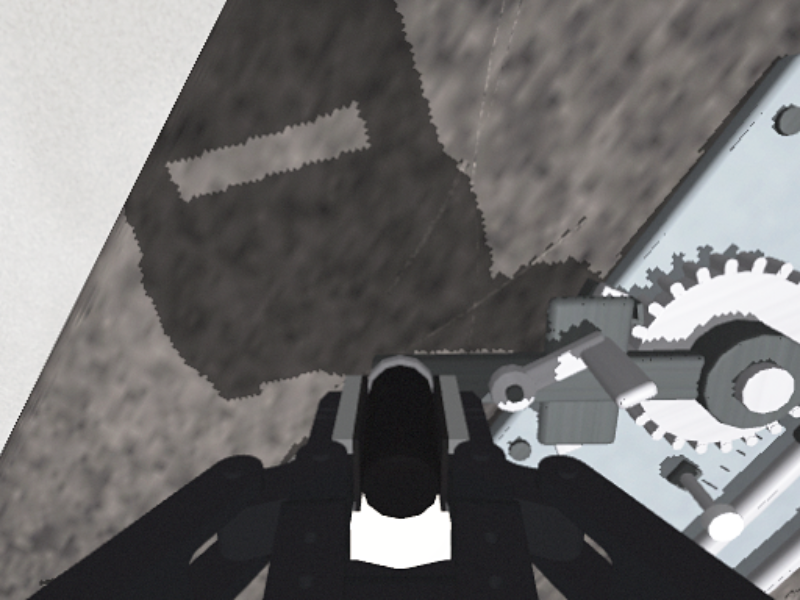

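```bash
python3 - <<'E'
from arc import *
im=snap("top","t1")
cv2.imwrite("pics/t1z.png",cv2.resize(im[110:270,140:340,::-1],(750,600),interpolation=cv2.INTER_CUBIC))
E
```

```text
(no output)
```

View pics/t1z.png

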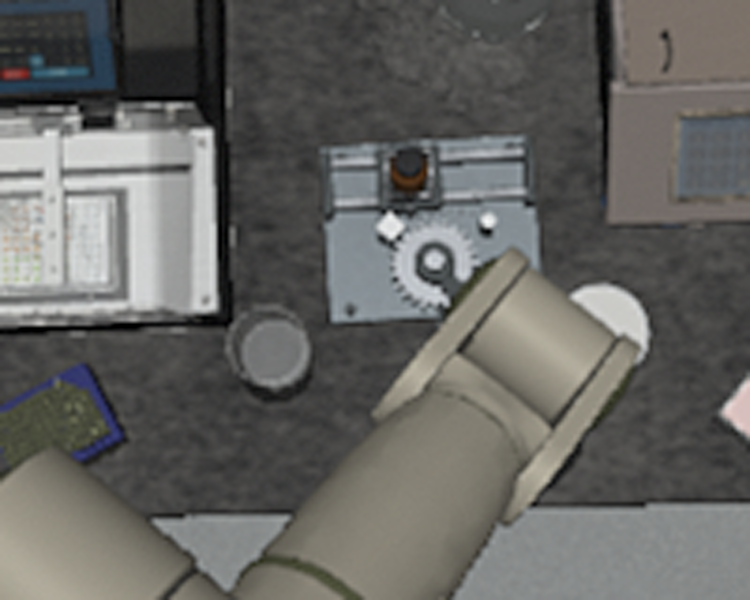

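Emit:
servo_tool(motion="0.9 -14.5 0 0 0 0.115;3.6 -29.4 0 0 0 0.235;8.1 -43.8 0 0 0 0.355;14.3 -57.6 0 0 0 0.475;22.1 -70.6 0 0 0 0.595;31.4 -82.5 0 0 0 0.715;42.1 -93.3 0 0 0 0.835;53.9 -102.7 0 0 0 0.955;66.8 -110.6 0 0 0 1.075;68 -111 0 0 0 1.087;68 -111 0 0 0 1.087")

```text
clock: 11.05
tool_pos: [0.4733, -0.1194, 0.1293]
ee_rot: [0.97, -0.243, 0.002, 0.0]
contact_force: [5.6, -2.2, 1.5]
opening: 0.246
```

```bash
python3 - <<'E'
from arc import *
im=snap("top","t2")
cv2.imwrite("pics/t2z.png",cv2.resize(im[110:270,140:340,::-1],(750,600),interpolation=cv2.INTER_CUBIC))
arc([-.54+.1*i for i in range(1,11)])
E
```

```text
lever now -0.5462 r 0.1251 F [ 5.6 -1.2  2.1] clk 11.1 op 0.24342552975275203
-0.44 [ 0.6 13.3 -0. ] [ 0.001 -0.    -0.106]
-0.34 [ 2.4 25.6  0. ] [ 0.001 -0.    -0.206]
-0.24 [ 5.5 37.8  0. ] [ 0.001 -0.    -0.306]
-0.14 [ 9.7 49.5  0. ] [ 0.002 -0.    -0.406]
-0.04 [15.1 60.8  0.1] [ 0.002 -0.    -0.506]
0.06 [21.6 71.5  0.1] [ 0.003 -0.    -0.606]
0.16 [29.1 81.5  0.1] [ 0.003 -0.    -0.706]
0.26 [37.6 90.6  0.2] [ 0.004 -0.    -0.806]
0.36 [47.  98.9  0.2] [ 0.004 -0.    -0.906]
0.46 [ 57.1 106.2   0.2] [ 0.005 -0.    -1.006]
```

View pics/t2z.png

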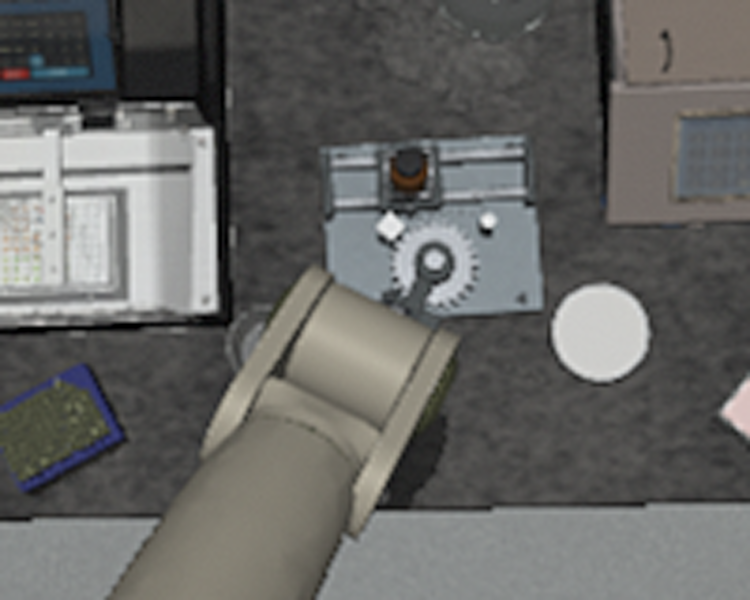

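Emit:
servo_tool(motion="0.6 13.3 0 0 0 -0.106;2.4 25.6 0 0 0 -0.206;5.5 37.8 0 0 0 -0.306;9.7 49.5 0 0 0 -0.406;15.1 60.8 0 0 0 -0.506;21.6 71.5 0 0 0 -0.606;29.1 81.5 0 0 0 -0.706;37.6 90.6 0 0 0 -0.806;47 98.9 0 0 0 -0.906;47 98.9 0 0 0 -0.906;47 98.9 0 0 0 -0.906")

```text
clock: 12.2
tool_pos: [0.4671, -0.2293, 0.1293]
ee_rot: [0.979, 0.205, 0.001, 0.001]
contact_force: [-1.6, -2.0, 5.4]
opening: 0.238
```

Emit:
servo_tool(motion="0 0 0 0 0 0;0 0 0 0 0 0;0 0 -40 0 0 0;0 0 -90 0 0 0;50 -50 -120 0 0 0.2;100 -80 -125 0 0 0.4;105 -80 -125 0 0 0.4;105 -80 -125 0 0 0.4;105 -80 -125 0 0 0.4", jaw=0.5)

```text
clock: 13.1
tool_pos: [0.5308, -0.1121, 0.2527]
ee_rot: [1.0, 0.009, -0.0, 0.0]
contact_force: [0.1, -0.6, -0.8]
opening: 0.501
```

```bash
python3 - <<'E'
from arc import *
st=ctrl.observe();Tm=T("wrist",st);np.save("T10.npy",Tm);print(st["clock"],st["tool_pos"],st["ee_rot"])
im=snap("wrist","w10")
for l,z in (("lever_grip",.075),("selector_fin",.066),("shuttle",.018),("diamond_marker",.012)):
    for q in ctrl.landmark_of(l,"wrist")[:2]: print(l,np.round(q["xy"],1),round(q["conf"],2),np.round(atz("wrist",q["xy"],z,Tm),4))
cv2.imwrite("pics/w10z.png",cv2.resize(im[:,:,::-1],(800,600)))
E
```

```text
13.1 [ 0.5308281  -0.11208079  0.25271174] [ 9.99960888e-01  8.84260005e-03 -1.73572971e-04  1.42480267e-05]
selector_fin [244.8 269. ] 0.56 [ 0.5216 -0.1913  0.066 ]
shuttle [383.2 206.5] 0.56 [ 0.6608 -0.1462  0.018 ]
diamond_marker [335.2 198.4] 0.58 [ 0.6126 -0.1404  0.012 ]
```

View pics/w10z.png

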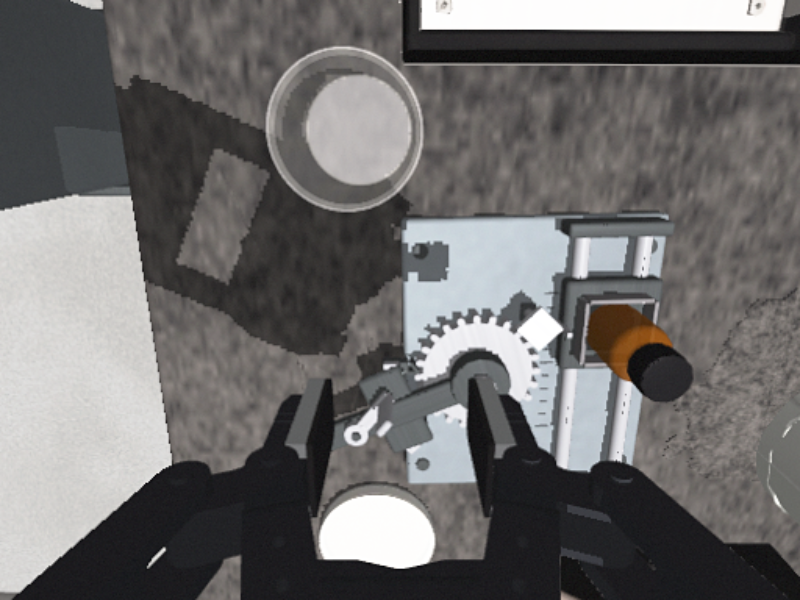

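```bash
python3 - <<'E'
from arc import *
rel((.63,-.10,.20),.045)
E
```

```text
REL [ 99.8 -12.4  52.6] [-0.0002  0.0005 -0.0311] yaw now 0.0139 pos [ 0.5304 -0.1138  0.2527]
```

Emit:
servo_tool(motion="50 -12 10 0 0 -0.031;100 -12 40 0 0 -0.031;100 -12 52 0 0 -0.031;100 -12 52 0 0 -0.031;100 -12 52 0 0 -0.031")

```text
clock: 13.85
tool_pos: [0.6301, -0.1, 0.2013]
ee_rot: [1.0, 0.023, -0.0, -0.0]
contact_force: [-0.9, -0.1, 0.5]
opening: 0.5
```

```bash
python3 - <<'E'
from arc import *
st=ctrl.observe();Tm=T("wrist",st);np.save("T11.npy",Tm);print(st["clock"],st["tool_pos"],st["ee_rot"])
im=snap("wrist","w11")
cv2.imwrite("pics/w11z.png",cv2.resize(im[:,:,::-1],(800,600)))
for l,z in (("shuttle",.018),("diamond_marker",.012)):
    for q in ctrl.landmark_of(l,"wrist")[:2]: print(l,np.round(q["xy"],1),round(q["conf"],2),np.round(atz("wrist",q["xy"],z,Tm),4))
E
```

```text
13.85 [ 0.63014832 -0.09998145  0.20126379] [ 9.99742207e-01  2.27040745e-02 -2.08961534e-04 -3.03579692e-05]
shuttle [291.  237.1] 0.64 [ 0.6625 -0.1432  0.018 ]
```

View pics/w11z.png

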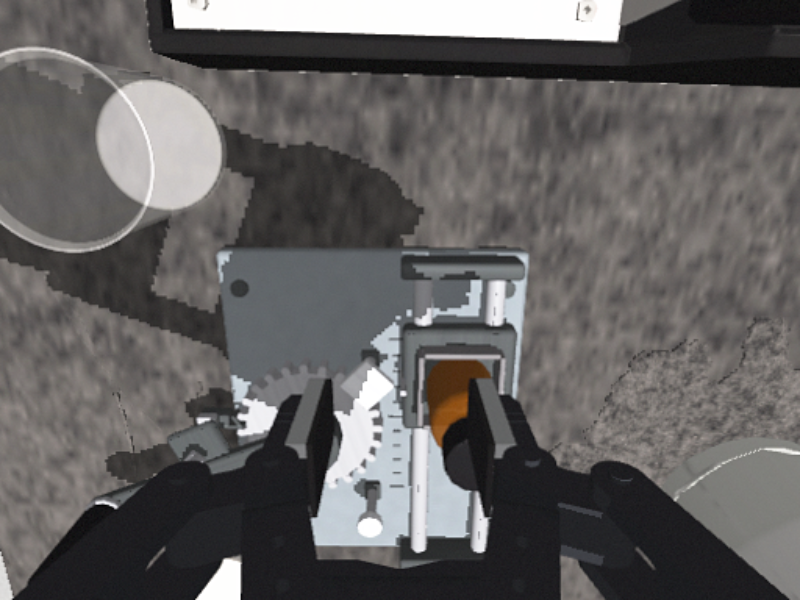

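```bash
python3 - <<'E'
import cv2
im=cv2.imread("pics/w11.png");cv2.imwrite("pics/w11c.png",cv2.resize(im[190:330,200:345],(621,600),interpolation=cv2.INTER_CUBIC))
E
```

```text
(no output)
```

View pics/w11c.png

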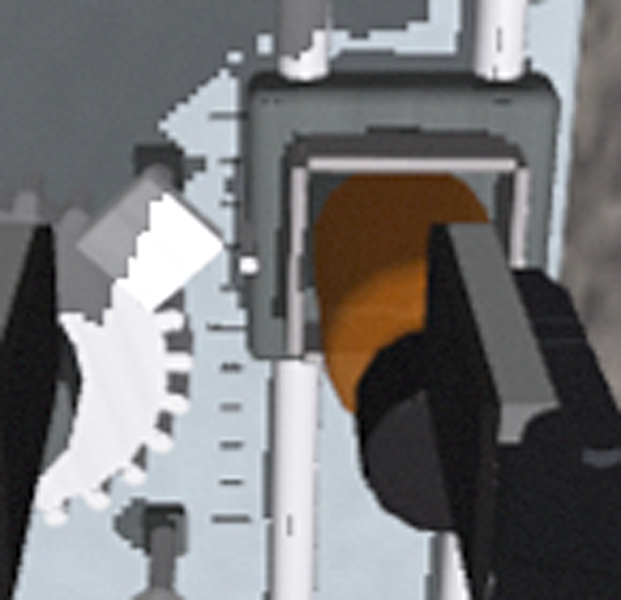

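```bash
python3 - <<'E'
from arc import *
s=.64
HE=np.array(ctrl.camera_model("wrist")["hand_eye"])
def TT(p,yaw):
    A=np.eye(4);A[:3,:3]=[[np.cos(yaw),np.sin(yaw),0],[np.sin(yaw),-np.cos(yaw),0],[0,0,-1]];A[:3,3]=p;return A@HE
T2=np.load("T2.npy");T3=TT((.5271,-.2212,.1307),.0401);T4=TT((.5254,-.183,.128),.04)
P,e=tri([ray("wrist",(665*s,239*s),T2),ray("wrist",(737*s,274*s),T3),ray("wrist",(717*s,382*s),T4)]);print("pointer start",P,e)
D,e=tri([ray("wrist",(636*s,148*s),T2),ray("wrist",(700*s,155*s),T3),ray("wrist",(684*s,277*s),T4)]);print("diamond head",D,e)
T11=np.load("T11.npy");c=lambda x,y:(200+(x+.5)/4.283-.5,190+(y+.5)/4.286-.5)
for n,px,z in [("diam",(150,243),D[2]),("diamfoot",(160,168),.014),("ptr",(248,264),P[2]),("tickA",(228,115),.012),("tickB",(228,327),.012),("tickC",(230,519),.012),("shR",(300,357),.026),("shL",(300,90),.026)]:
    w=atz("wrist",c(*px),z,T11);d=w[:2]-AX
    print(n,np.round(w,4),"base y",[round(1000*(-d[0]*np.sin(y)+d[1]*np.cos(y)),1) for y in (.04,.045,.05)])
for n,w in (("ptr0",P),("diam",D)):
    d=w[:2]-AX; print(n,"base y",[round(1000*(-d[0]*np.sin(y)+d[1]*np.cos(y)),1) for y in (.04,.045,.05)])
E
```

```text
pointer start [ 0.63519903 -0.17791015  0.0430365 ] [np.float64(0.00022172822426352003), np.float64(0.0003310981489840053), np.float64(0.00017032737908912956)]
diamond head [ 0.61645091 -0.14125587  0.04055113] [np.float64(0.0001471624637988878), np.float64(0.00021915951461672165), np.float64(0.0001048361418393872)]
diam [ 0.6146 -0.1421  0.0406] base y [np.float64(36.3), np.float64(36.1), np.float64(35.9)]
diamfoot [ 0.6149 -0.1393  0.014 ] base y [np.float64(39.1), np.float64(38.9), np.float64(38.8)]
ptr [ 0.6332 -0.1443  0.043 ] base y [np.float64(33.3), np.float64(33.1), np.float64(32.8)]
tickA [ 0.6284 -0.1277  0.012 ] base y [np.float64(50.1), np.float64(49.9), np.float64(49.7)]
tickB [ 0.6305 -0.1774  0.012 ] base y [np.float64(0.4), np.float64(0.2), np.float64(-0.1)]
tickC [ 0.633  -0.2276  0.012 ] base y [np.float64(-49.9), np.float64(-50.1), np.float64(-50.4)]
shR [ 0.6454 -0.1751  0.026 ] base y [np.float64(2.1), np.float64(1.8), np.float64(1.5)]
shL [ 0.6419 -0.1158  0.026 ] base y [np.float64(61.5), np.float64(61.2), np.float64(60.8)]
ptr0 base y [np.float64(-0.3), np.float64(-0.6), np.float64(-0.8)]
diam base y [np.float64(37.1), np.float64(36.9), np.float64(36.7)]
```

Emit:
servo_tool(motion="-10 40 -10 0 0 0;-20 85 -10 0 0 0;-30 126 0 0 0 0;-30 126 0 0 0 0;-30 126 0 0 0 0")

```text
clock: 14.5
tool_pos: [0.606, -0.2272, 0.2018]
ee_rot: [1.0, 0.022, 0.0, 0.0]
contact_force: [-0.1, 1.0, 0.0]
opening: 0.5
```

```bash
python3 - <<'E'
from arc import *
st=ctrl.observe();Tm=T("wrist",st);np.save("T12.npy",Tm);print(st["clock"],st["tool_pos"],st["ee_rot"],Tm[:3,3])
im=snap("wrist","w12")
cv2.imwrite("pics/w12z.png",cv2.resize(im[:,:,::-1],(800,600)))
cv2.imwrite("pics/w12c.png",cv2.resize(im[10:160,200:400,::-1],(800,600),interpolation=cv2.INTER_CUBIC))
for l,z in (("lever_grip",.075),("shuttle",.018),("diamond_marker",.012)):
    for q in ctrl.landmark_of(l,"wrist")[:2]: print(l,np.round(q["xy"],1),round(q["conf"],2),np.round(atz("wrist",q["xy"],z,Tm),4))
E
```

```text
14.5 [ 0.60600348 -0.22724709  0.20176388] [9.99756031e-01 2.20839538e-02 4.07384820e-04 1.05890535e-04] [ 0.60211768 -0.14298617  0.2714922 ]
lever_grip [ 49.3 212.1] 0.86 [ 0.4689 -0.2307  0.075 ]
shuttle [336.8  85.6] 0.92 [ 0.6631 -0.1434  0.018 ]
diamond_marker [272.2  76. ] 0.7 [ 0.6145 -0.1386  0.012 ]
```

View pics/w12z.png

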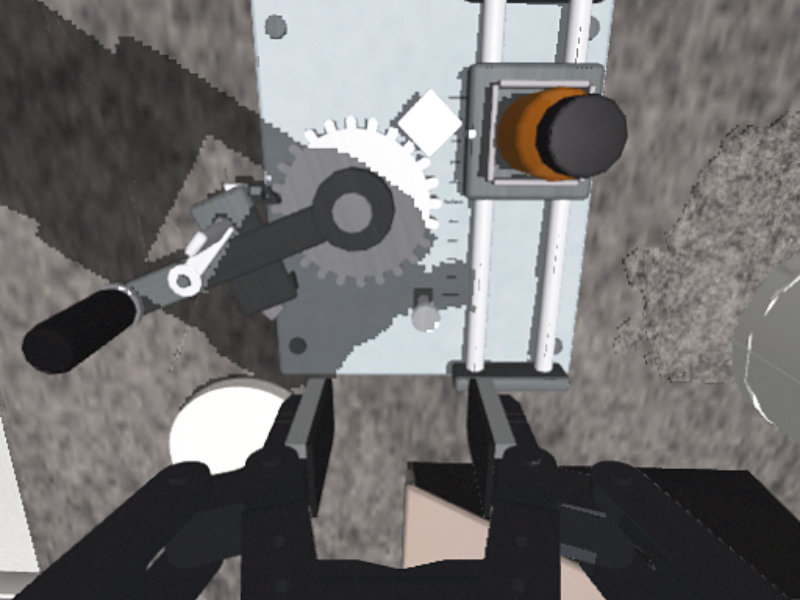

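View pics/w12c.png

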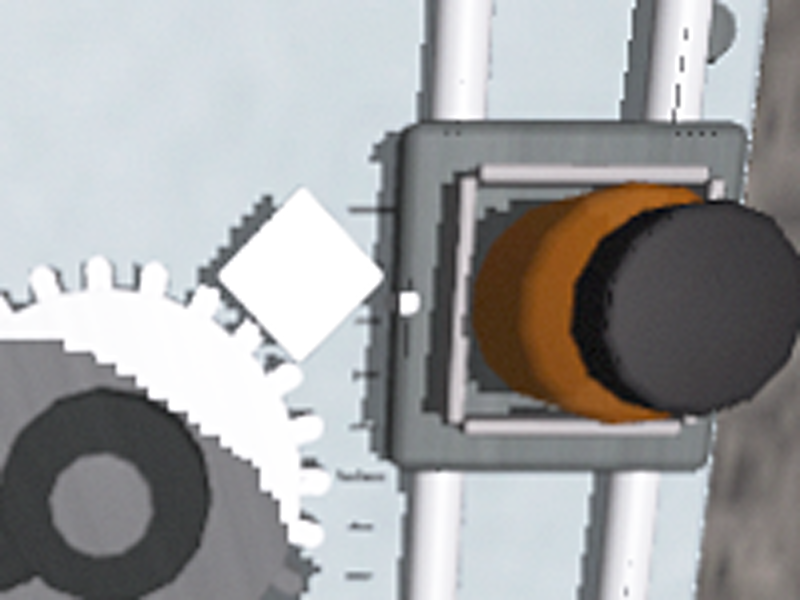

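```bash
cat > meas.py <<'E'
from arc import *
def by(px,z,Tm,crop,sc=4.0):
    p=(crop[0]+(px[0]+.5)/sc-.5,crop[1]+(px[1]+.5)/sc-.5)
    w=atz("wrist",p,z,Tm);d=w[:2]-AX
    return [round(1000*(-d[0]*np.sin(y)+d[1]*np.cos(y)),1) for y in (.04,.045,.05)],np.round(w,4)
E
python3 - <<'E'
from meas import *
Tm=np.load("T12.npy")
for n,px,zs in [("diam",(301.5,273.5),(.041,.045)),("ptr",(409,303),(.038,.043,.046)),("t50",(370,210),(.0125,)),("t30",(368,320),(.0125,)),("t0",(360,477),(.0125,)),("shTop",(570,122),(.025,)),("shBot",(560,470),(.025,))]:
    for z in zs: print(n,z,*by(px,z,Tm,(200,10)))
E
```

```text
diam 0.041 [np.float64(38.1), np.float64(37.9), np.float64(37.8)] [ 0.6151 -0.1403  0.041 ]
diam 0.045 [np.float64(38.1), np.float64(37.9), np.float64(37.7)] [ 0.6149 -0.1403  0.045 ]
ptr 0.038 [np.float64(33.4), np.float64(33.1), np.float64(32.8)] [ 0.6341 -0.1443  0.038 ]
ptr 0.043 [np.float64(33.4), np.float64(33.2), np.float64(32.9)] [ 0.6334 -0.1442  0.043 ]
ptr 0.046 [np.float64(33.5), np.float64(33.2), np.float64(32.9)] [ 0.633  -0.1442  0.046 ]
t50 0.0125 [np.float64(49.7), np.float64(49.4), np.float64(49.2)] [ 0.6288 -0.1282  0.0125]
t30 0.0125 [np.float64(29.9), np.float64(29.7), np.float64(29.5)] [ 0.63   -0.1478  0.0125]
t0 0.0125 [np.float64(-0.0), np.float64(-0.3), np.float64(-0.5)] [ 0.6308 -0.1778  0.0125]
shTop 0.025 [np.float64(63.5), np.float64(63.1), np.float64(62.7)] [ 0.6614 -0.113   0.025 ]
shBot 0.025 [np.float64(3.2), np.float64(2.8), np.float64(2.3)] [ 0.6673 -0.1731  0.025 ]
```

```bash
python3 - <<'E'
from arc import *
rel((.4671,-.2293,.21),.4128)
E
```

```text
REL [-139.7   -2.7   -8.5] [ 0.0005 -0.0007 -0.3652] yaw now 0.0476 pos [ 0.6068 -0.2254  0.2016]
```

Emit:
servo_tool(motion="-45 -3 -9 0 0 -0.12;-90 -3 -9 0 0 -0.24;-140 -3 -9 0 0 -0.365;-140 -3 -9 0 0 -0.365;-140 -3 -9 0 0 -0.365;-140 -3 -9 0 0 -0.365")

```text
clock: 15.3
tool_pos: [0.4676, -0.23, 0.2105]
ee_rot: [0.979, 0.204, 0.001, 0.001]
contact_force: [0.1, -0.2, -0.4]
opening: 0.503
```

```bash
python3 - <<'E'
from arc import *
st=ctrl.observe();Tm=T("wrist",st);print(st["clock"],st["tool_pos"])
im=snap("wrist","w13")
cv2.imwrite("pics/w13z.png",cv2.resize(im[:,:,::-1],(800,600)))
for l,z in (("lever_grip",.075),):
    for q in ctrl.landmark_of(l,"wrist")[:2]: print(l,np.round(q["xy"],1),round(q["conf"],2),np.round(atz("wrist",q["xy"],z,Tm),4))
rel((.4671,-.2293,.1285),.4128)
E
```

```text
15.3 [ 0.46760077 -0.22996266  0.21054088]
lever_grip [256.6 211.4] 0.68 [ 0.4687 -0.2304  0.075 ]
REL [-0.2 -0.8 81.6] [ 0.0009 -0.0005 -0.0011] yaw now 0.4117 pos [ 0.4675 -0.2299  0.2101]
```

View pics/w13z.png

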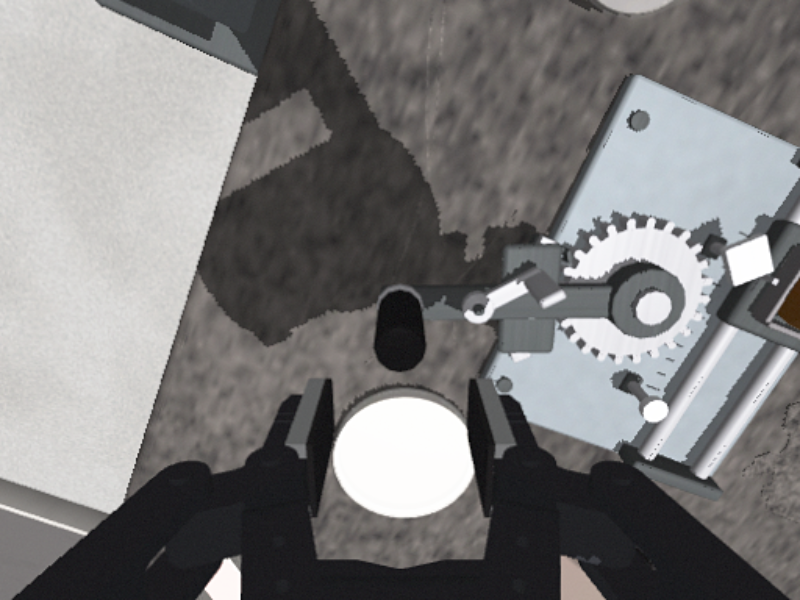

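Grip centred between the jaws. Descend and close.

Emit:
servo_tool(motion="0 -0.5 40 0 0 0;0 -0.5 81.5 0 0 0;0 -0.5 81.5 0 0 0;0 -0.5 81.5 0 0 0")

```text
clock: 15.8
tool_pos: [0.467, -0.2297, 0.1291]
ee_rot: [0.979, 0.204, -0.0, -0.0]
contact_force: [0.5, -0.6, 0.4]
opening: 0.5
```

Emit:
servo_tool(motion="0 0 0 0 0 0;0 0 0 0 0 0;0 0 0 0 0 0;0 0 0 0 0 0;0 0 0 0 0 0", jaw=0.1)

```text
clock: 16.3
tool_pos: [0.4673, -0.2301, 0.1306]
ee_rot: [0.979, 0.204, 0.002, 0.002]
contact_force: [2.3, 2.0, 7.7]
opening: 0.244
```

```bash
python3 - <<'E'
from arc import *
arc([.3,.2,.1,0])
E
```

```text
lever now 0.3657 r 0.1262 F [2.3 2.  7.7] clk 16.3 op 0.24353061246667654
0.3 [ 0.3 -8.3 -0. ] [-0.    -0.     0.066]
0.2 [  1.7 -20.8  -0.1] [-0.    -0.001  0.166]
0.1 [  4.4 -33.1  -0.1] [-0.001 -0.001  0.266]
0 [  8.4 -45.1  -0.2] [-0.001 -0.001  0.366]
```

Emit:
servo_tool(motion="0.3 -8.3 0 0 0 0.066;1.7 -20.8 0 0 0 0.166;4.4 -33.1 0 0 0 0.266;8.4 -45.1 0 0 0 0.366;8.4 -45.1 0 0 0 0.366;8.4 -45.1 0 0 0 0.366")

```text
clock: 16.9
tool_pos: [0.4573, -0.1852, 0.1306]
ee_rot: [1.0, 0.023, 0.002, 0.001]
contact_force: [4.7, 1.4, 7.5]
opening: 0.242
```

```bash
python3 - <<'E'
from arc import *
arc([.08,.16,.24,.28,.32,.34,.36])
E
```

```text
lever now -0.0012 r 0.1258 F [4.7 1.4 7.5] clk 16.9 op 0.24192683436992107
0.08 [ 0.4 10.2  0. ] [ 0.     0.    -0.081]
0.16 [ 1.6 20.2  0.1] [ 0.001  0.    -0.161]
0.24 [ 3.6 30.1  0.1] [ 0.001  0.001 -0.241]
0.28 [ 4.9 34.9  0.1] [ 0.001  0.001 -0.281]
0.32 [ 6.4 39.7  0.1] [ 0.001  0.001 -0.321]
0.34 [ 7.2 42.1  0.2] [ 0.002  0.001 -0.341]
0.36 [ 8.1 44.5  0.2] [ 0.002  0.001 -0.361]
```

Emit:
servo_tool(motion="0.4 10.2 0 0 0 -0.081;1.6 20.2 0 0 0 -0.161;3.6 30.1 0 0 0 -0.241;4.9 34.9 0 0 0 -0.281;6.4 39.7 0 0 0 -0.321;6.4 39.7 0 0 0 -0.321;6.4 39.7 0 0 0 -0.321")

```text
clock: 17.6
tool_pos: [0.4652, -0.2249, 0.1305]
ee_rot: [0.983, 0.182, 0.002, 0.002]
contact_force: [2.5, -0.1, 7.3]
opening: 0.246
```

```bash
python3 - <<'E'
from arc import *
arc([.34,.36])
Tm=T("wrist")
im=snap("wrist","w14")
cv2.imwrite("pics/w14z.png",cv2.resize(im[:,:,::-1],(800,600)))
E
```

```text
lever now 0.3215 r 0.1261 F [ 2.5 -0.1  7.3] clk 17.6 op 0.24582160833444353
0.34 [0.  2.3 0. ] [ 0.     0.    -0.018]
0.36 [0.1 4.9 0. ] [ 0.     0.    -0.038]
```

View pics/w14z.png

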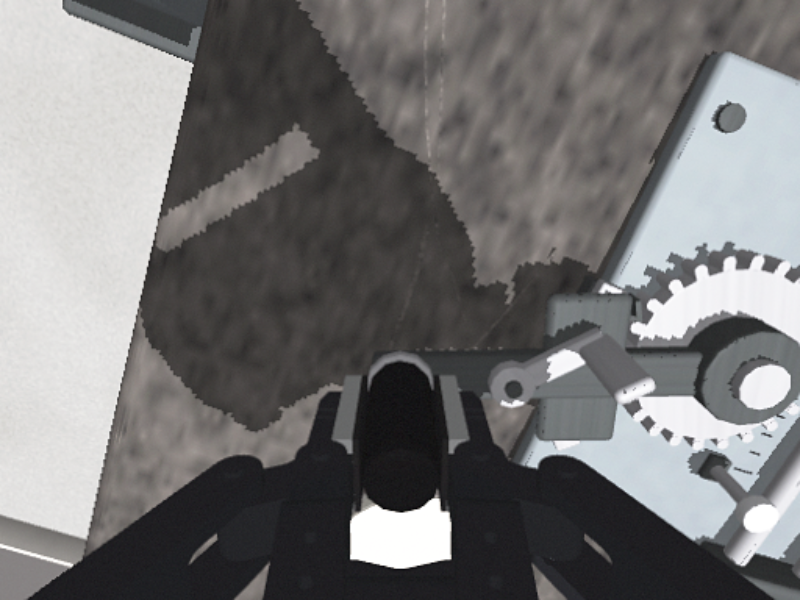

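Emit:
servo_tool(motion="0 0 0 0 0 0;0 0 0 0 0 0;0 0 -40 0 0 0;0 0 -80 0 0 0", jaw=0.5)

```text
clock: 18.05
tool_pos: [0.4637, -0.224, 0.2091]
ee_rot: [0.983, 0.182, -0.001, -0.001]
contact_force: [1.0, -0.0, 0.4]
opening: 0.504
```

```bash
python3 - <<'E'
from arc import *
rel((.606,-.229,.202),.045)
E
```

```text
REL [131.1  55.6   6.8] [-0.0018  0.0016  0.3209] yaw now 0.3659 pos [ 0.4637 -0.224   0.2091]
```

Emit:
servo_tool(motion="45 18 7 0 0 0.12;90 38 7 0 0 0.24;131 55.6 7 0 0 0.321;131 55.6 7 0 0 0.321;131 55.6 7 0 0 0.321;131 55.6 7 0 0 0.321;131 55.6 7 0 0 0.321")

```text
clock: 18.75
tool_pos: [0.6055, -0.2295, 0.2019]
ee_rot: [1.0, 0.022, -0.0, 0.0]
contact_force: [0.0, 0.2, 1.2]
opening: 0.498
```

```bash
python3 - <<'E'
from arc import *
st=ctrl.observe();Tm=T("wrist",st);np.save("T15.npy",Tm);print(st["clock"],st["tool_pos"],st["ee_rot"])
im=snap("wrist","w15")
cv2.imwrite("pics/w15c.png",cv2.resize(im[10:160,200:400,::-1],(800,600),interpolation=cv2.INTER_CUBIC))
E
```

```text
18.75 [ 0.60554706 -0.22948687  0.20192002] [ 9.99751176e-01  2.23066102e-02 -2.73662267e-05  3.11391451e-05]
```

View pics/w15c.png

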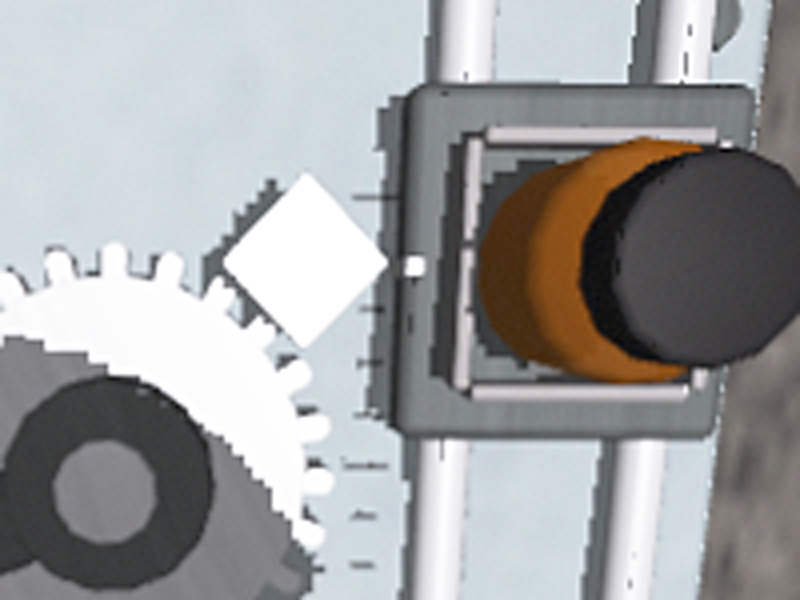

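```bash
python3 - <<'E'
from meas import *
Tm=np.load("T15.npy")
im=cv2.imread("pics/w15.png");g=im.min(2)
# diamond blob
sub=(g[10:160,200:400]>250).astype(np.uint8)
n,l,s,c=cv2.connectedComponentsWithStats(sub)
for i in range(1,n):
    if s[i,4]>8: print(s[i],np.round(c[i],2))
for n,px,z in [("diam",(305,261),.045),("diam",(305,261),.042),("ptr",(414,265),.043),("t50",(375,197),.0125),("t30",(371,308),.0125),("t0",(364,465),.0125),("shTop",(580,86),.025),("shBot",(560,437),.025)]:
    print(n,z,*by(px,z,Tm,(200,10)))
E
```

```text
[116   0   3  20  31] [117.35   9.  ]
[169   0   6  21  44] [171.75  11.11]
[ 56  44  40  42 895] [75.82 64.65]
[   0   61   83   75 1937] [46.92 90.54]
[102  65   3   4  11] [103.09  66.36]
[109 111   4  39  52] [110.5  129.94]
[158 111   5  27  37] [160.05 122.92]
diam 0.045 [np.float64(37.8), np.float64(37.7), np.float64(37.5)] [ 0.6147 -0.1406  0.045 ]
diam 0.042 [np.float64(37.9), np.float64(37.7), np.float64(37.5)] [ 0.6149 -0.1405  0.042 ]
ptr 0.043 [np.float64(37.3), np.float64(37.1), np.float64(36.8)] [ 0.6331 -0.1403  0.043 ]
t50 0.0125 [np.float64(49.8), np.float64(49.5), np.float64(49.3)] [ 0.629  -0.128   0.0125]
t30 0.0125 [np.float64(30.0), np.float64(29.7), np.float64(29.5)] [ 0.6298 -0.1478  0.0125]
t0 0.0125 [np.float64(0.2), np.float64(-0.1), np.float64(-0.3)] [ 0.6308 -0.1776  0.0125]
shTop 0.025 [np.float64(67.1), np.float64(66.7), np.float64(66.3)] [ 0.6618 -0.1094  0.025 ]
shBot 0.025 [np.float64(7.2), np.float64(6.7), np.float64(6.3)] [ 0.6659 -0.1692  0.025 ]
```

Emit:
servo_tool(motion="-45 -1.5 -7 0 0 -0.12;-90 -1.5 -7 0 0 -0.24;-141 -1.5 -7 0 0 -0.321;-141 -1.5 -7 0 0 -0.321;-141 -1.5 -7 0 0 -0.321;-141 -1.5 -7 0 0 -0.321")

```text
clock: 19.4
tool_pos: [0.4661, -0.2345, 0.2091]
ee_rot: [0.983, 0.182, 0.001, 0.001]
contact_force: [1.0, -0.0, 0.1]
opening: 0.5
```

```bash
python3 - <<'E'
from arc import *
st=ctrl.observe();Tm=T("wrist",st);print(st["clock"])
im=snap("wrist","w16")
for q in ctrl.landmark_of("lever_grip","wrist")[:2]: print(np.round(q["xy"],1),round(q["conf"],2),np.round(atz("wrist",q["xy"],.075,Tm),4))
rel((.4652,-.2249,.129),.366)
E
```

```text
19.4
[260.3 201.3] 0.98 [ 0.4666 -0.2267  0.075 ]
REL [ 2.3 -9.2 79.6] [ 0.0008 -0.0005  0.0004] yaw now 0.3664 pos [ 0.4663 -0.2343  0.2086]
```

Emit:
servo_tool(motion="2.3 -9 0 0 0 0;2.3 -9 40 0 0 0;2.3 -9 79 0 0 0;2.3 -9 79 0 0 0;2.3 -9 79 0 0 0")

```text
clock: 20.0
tool_pos: [0.4648, -0.2247, 0.1301]
ee_rot: [0.983, 0.182, -0.0, -0.0]
contact_force: [0.8, -1.3, 0.6]
opening: 0.501
```

Emit:
servo_tool(motion="0 0 0 0 0 0;0 0 0 0 0 0;0 0 0 0 0 0;0 0 0 0 0 0;0 0 0 0 0 0", jaw=0.1)

```text
clock: 20.5
tool_pos: [0.4654, -0.2252, 0.1315]
ee_rot: [0.983, 0.182, 0.002, 0.001]
contact_force: [2.8, 2.6, 8.1]
opening: 0.241
```

```bash
python3 - <<'E'
from arc import *
arc([.34,.36])
E
```

```text
lever now 0.3243 r 0.1261 F [2.8 2.6 8.1] clk 20.5 op 0.24124257356803255
0.34 [0. 2. 0.] [ 0.     0.    -0.016]
0.36 [0.1 4.5 0. ] [ 0.     0.    -0.036]
```

Emit:
servo_tool(motion="0 2 0 0 0 -0.016;0 4.5 0 0 0 -0.036;0 4.5 0 0 0 -0.036;0 4.5 0 0 0 -0.036")

```text
clock: 20.9
tool_pos: [0.467, -0.2294, 0.1315]
ee_rot: [0.98, 0.2, 0.002, 0.001]
contact_force: [2.4, 3.0, 6.0]
opening: 0.24
```

Emit:
servo_tool(motion="0 0 0 0 0 0;0 0 0 0 0 0;0 0 -40 0 0 0;0 0 -80 0 0 0;0 0 -80 0 0 0", jaw=0.5)

```text
clock: 21.4
tool_pos: [0.4673, -0.2302, 0.2144]
ee_rot: [0.98, 0.2, 0.003, 0.004]
contact_force: [0.8, 0.3, 0.3]
opening: 0.5
```

```bash
python3 - <<'E'
from arc import *
rel((.606,-.227,.202),.045)
E
```

```text
REL [128.9  51.2  13.3] [ 0.0074 -0.0056  0.357 ] yaw now 0.402 pos [ 0.4673 -0.2302  0.2144]
```

Emit:
servo_tool(motion="45 18 10 0 0 0.12;90 38 10 0 0 0.24;129 51 12 0 0 0.357;129 51 12 0 0 0.357;129 51 12 0 0 0.357;129 51 12 0 0 0.357;129 51 12 0 0 0.357")

```text
clock: 22.1
tool_pos: [0.6038, -0.2259, 0.1979]
ee_rot: [1.0, 0.022, 0.0, 0.0]
contact_force: [-0.2, 0.2, 0.7]
opening: 0.501
```

```bash
python3 - <<'E'
from arc import *
st=ctrl.observe();Tm=T("wrist",st);np.save("T17.npy",Tm);print(st["clock"],st["tool_pos"],st["ee_rot"])
im=snap("wrist","w17")
cv2.imwrite("pics/w17c.png",cv2.resize(im[10:160,200:400,::-1],(800,600),interpolation=cv2.INTER_CUBIC))
im=snap("top","t3")
cv2.imwrite("pics/t3z.png",cv2.resize(im[110:270,140:340,::-1],(750,600),interpolation=cv2.INTER_CUBIC))
E
```

```text
22.1 [ 0.60382755 -0.22593981  0.19786494] [9.99750221e-01 2.23492138e-02 2.68198895e-05 8.58629260e-05]
```

View pics/w17c.png

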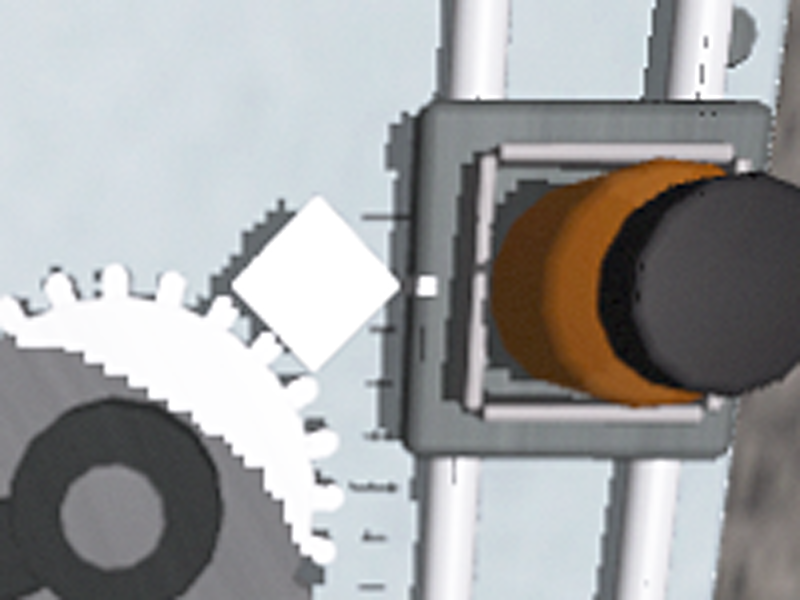

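View pics/t3z.png

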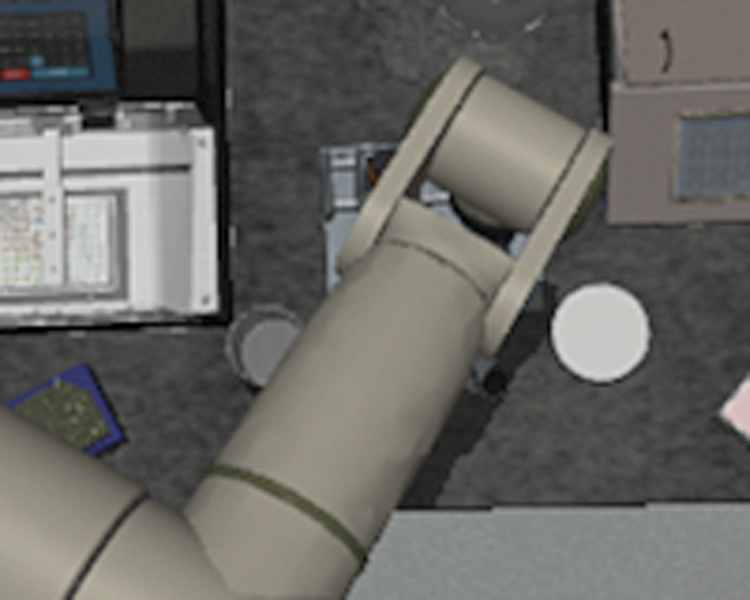

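```bash
python3 - <<'E'
from meas import *
Tm=np.load("T17.npy")
for n,px,z in [("diam",(316,284),.045),("ptr",(427,286),.043),("t50",(385,217),.0125),("t30",(382,329),.0125),("t0",(373,488),.0125),("shTop",(590,102),.025),("shBot",(575,456),.025)]:
    print(n,z,*by(px,z,Tm,(200,10)))
print(ctrl.observe()["clock"])
E
```

```text
diam 0.045 [np.float64(37.8), np.float64(37.6), np.float64(37.5)] [ 0.6148 -0.1406  0.045 ]
ptr 0.043 [np.float64(37.6), np.float64(37.3), np.float64(37.1)] [ 0.6333 -0.1401  0.043 ]
t50 0.0125 [np.float64(49.7), np.float64(49.4), np.float64(49.2)] [ 0.6289 -0.1281  0.0125]
t30 0.0125 [np.float64(29.8), np.float64(29.6), np.float64(29.4)] [ 0.63   -0.148   0.0125]
t0 0.0125 [np.float64(-0.2), np.float64(-0.4), np.float64(-0.7)] [ 0.6307 -0.178   0.0125]
shTop 0.025 [np.float64(67.7), np.float64(67.3), np.float64(66.9)] [ 0.6611 -0.1088  0.025 ]
shBot 0.025 [np.float64(7.7), np.float64(7.3), np.float64(6.9)] [ 0.6664 -0.1686  0.025 ]
22.2
```

```bash
python3 -c "
from bench import ctrl
print(ctrl.observe()['contact_force'],ctrl.hand_in())"
```

```text
the job is handed in; nothing more can be done
[ 0.57676245  0.11154728 -0.19596033] None
```

The job is handed in: the shuttle's pointer stands opposite the diamond marker, within about 0.3 mm by my last wrist picture. It took about 22 s of the 64 s.

- **Selector:** I pushed the fin to the +y side until the lever swung along. The fin then measured 15.1 mm off the lever line, against about 14.9 mm expected at the stop.
- **Lever:** I gripped it and made two long driving strokes, then two short ones to finish, with clicking back-swings between. I did not push the shuttle or the wheel.

**Last checks:**
- **Alignment:** In the base frame the pointer is at y ≈ 37.3 mm and the diamond at ≈ 37.6 mm. The base plate's tick marks at 0, 30 and 50 mm read back within about 0.6 mm.
- **Robot:** The gripper is open, raised clear of everything, and the force reading was near zero.
- **Loose things:** In the last top view the petri dish sits where it began. The arm partly hid the beaker, but it looks unmoved. I never went near the tip rack or the trough and did not measure them again; the tip rack is also partly hidden and only the trough's edge shows in that view.

**Disagreements:** Earlier slanted wrist views put the diamond between 36 and 39 mm. I used only the view from nearly straight above.

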